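# Put the mixed-up lids back on their storage pots

## Robot

A 6-joint arm with a two-finger parallel gripper is mounted at the origin on the work surface. World frame = base frame: x ahead of the robot, y to its left, z up, the work surface at z = 0. Lengths are in m, angles in degrees, forces in N, time in s.
With the tool pointing down it reaches from about 0.3 to 0.75 m from the base axis. Payload 8.5 kg.
Tool frame: the origin (TCP) lies midway between the tips of the shut fingers; the grasp point (between the pads) lies 19 mm behind it; z points along the fingers, y is the direction in which the jaws open and shut (so a half turn about z gives the same grasp; the last joint's range is limited). The gripper opens to 85 mm and grips with 20 to 120 N. Pads are 22 mm wide; open, the fingers measure 114 mm over their backs; the gripper's body (76 mm by 85 mm) begins 54 mm behind the grasp point. The pads swing forward as they close: fully open they stand 13 mm farther back than shut.
Start: joints at [56.305, 21.807, 74.336, -0, 83.858, -12.336], TCP at [0.2, 0.512, 0.231] pointing down, gripper open.
Joint ranges: [-178.18, 178.18], [-50.72, 133.34], [12.68, 142.11], [-81.47, 261.47], [9.98, 163.14], [-165.26, 165.26]. Speed limits (degrees/s): [136.94, 136.94, 180, 180, 180, 180].

## Interface

Orientations are given as a 3x3 rotation matrix whose columns are the frame's x, y, z axes.
In Python, from rig import env, eyes, close_job gives the robot as it stands.
- The arm moves only by the tool jog_arm, never from a script. Its argument "deltas" is one flat list of numbers, 7 for each row, row after row: the shift along the tool's x, y, z in units of 0.75 m (1.0 is 0.75 m), then the turn, a rotation vector about the tool's x, y, z in units of 180 degrees (1.0 is 180 degrees), then the gripper command: -1 is fully open, 1 is shut, values between are in proportion. In form: [dx, dy, dz, ax, ay, az, fingers, dx, dy, dz, ax, ay, az, fingers, ...]. A call has 1 to 12 rows; each row is the pose to reach, as a shift and turn from the pose commanded when the call began, along the tool's axes at that moment, turning the shorter way round; what a row does not reach only later rows make up. A row lasts 1/12 s, in which the tool goes at most 41.7 mm and 7.16 degrees, less where a joint would pass 70% of its speed; a pose out of reach is approached as far as the arm can. A call with a number of a shift or a turn outside -1 to 1 is refused whole. A call with a gripper value outside its range is refused whole. The fingers move at their own pace and stop on an object; "grip_force" is the grip in N (left out, the last holds). Time passes only in rows, so rows that repeat a pose let the fingers close. It gives the time, the measured TCP pose, the force and the opening at its end, in the units of the state.
- env.observe(): the state, without advancing time (a new reading comes with each control period).
- eyes.get_image(name): name is "scene" or "top" or "wrist"; returns the picture (480x640x3 uint8, red, green, blue); there is no depth.
- eyes.camera_params(name): a dict with "intrinsics" (3x3 intrinsics, pixels), "R" (3x3) and "t" (3): a world point X has camera coordinates R X + t; the wrist camera has in their place "mount" (4x4, takes a point from camera to tool coordinates, whose origin is the TCP and whose axes are the flange's). Camera axes: x right, y down, z forward; pixel columns grow to the right and rows downward; lengths in m; the calibration is good to about 2 mm. The wrist camera is an equidistant fisheye: a pixel r from the principal point sees the ray r / f radians off the axis. A picture is of the moment at which its call begins: read the wrist's pose just before it. camera_params takes no time and is no camera call.
- close_job(): hands the job in, once; it reports no verdict.
The state is a dict: "time_s": time; "q": joint angles; "qvel": joint speeds; "joint_efforts": joint torques, N m; "position": TCP position; "tool_rot": TCP orientation; "ft_force": force on the tool from outside, world axes, zero at the start; "wrist_torque": the same for the moment, N m; "grip_width": finger opening in m.
Only numpy, scipy, OpenCV 4.12 (cv2) and the standard library are available. Lean on these libraries where they do the work, as an engineer would, in place of code of your own. Each camera call takes 0.05 s, during which the arm holds its last target.

## Task

After the washing-up the three storage pots got each other's lids: put every lid back on the pot of its own colour, fully seated, so the set can go into the fridge. Only one lid fits on a pot, so park one on the empty wooden stand on the way; never put a lid down on the bare worktop, and lower the lids gently, do not drop them. Leave the pots, the eggs and the small olive jar standing where they are.

Things in the scene. Friction and masses are not known exactly. Their poses are not given: they have to be found in the camera images.
- lid_blue: blue stoneware lid, 0.13 kg, loose. Origin: centre of its underside, z up. Heights from there: white plug, radius 23 widening to 29 mm, z 0-10; flange, radius 40 mm, z 10-16; neck, radius 11 mm, z 16-24; round knob to grip from above, radius 14 mm, z 24-44. Seated, the flange rests on the pot's rim and the origin is 70 mm above the pot's underside. Elsewhere it stands on its plug.
- lid_yellow: yellow stoneware lid, 0.13 kg, loose. Origin: centre of its underside, z up. Heights from there: white plug, radius 23 widening to 29 mm, z 0-10; flange, radius 40 mm, z 10-16; neck, radius 11 mm, z 16-24; round knob to grip from above, radius 14 mm, z 24-44. Seated, the flange rests on the pot's rim and the origin is 70 mm above the pot's underside. Elsewhere it stands on its plug.
- lid_red: red stoneware lid, 0.13 kg, loose. Origin: centre of its underside, z up. Heights from there: white plug, radius 23 widening to 29 mm, z 0-10; flange, radius 40 mm, z 10-16; neck, radius 11 mm, z 16-24; round knob to grip from above, radius 14 mm, z 24-44. Seated, the flange rests on the pot's rim and the origin is 70 mm above the pot's underside. Elsewhere it stands on its plug.
- pot_blue: blue stoneware pot, empty, loose, 0.6 kg, 100 mm wide, 80 mm high; its coloured shoulder shows from above around the lid. Origin: centre of its underside, z up. Round mouth of inner radius 33 mm (rim radius 38 mm) at 80 mm: a lid's plug has 4 mm play all round. At the start it wears a lid of another colour.
- pot_yellow: yellow stoneware pot, empty, loose, 0.6 kg, 100 mm wide, 80 mm high; its coloured shoulder shows from above around the lid. Origin: centre of its underside, z up. Round mouth of inner radius 33 mm (rim radius 38 mm) at 80 mm: a lid's plug has 4 mm play all round. At the start it wears a lid of another colour.
- pot_red: red stoneware pot, empty, loose, 0.6 kg, 100 mm wide, 80 mm high; its coloured shoulder shows from above around the lid. Origin: centre of its underside, z up. Round mouth of inner radius 33 mm (rim radius 38 mm) at 80 mm: a lid's plug has 4 mm play all round. At the start it wears a lid of another colour.
- stand: round dark-wood pot stand, loose, 0.5 kg, radius 62 mm, 16 mm thick, empty: the free spot for one lid. Origin: centre of its underside; its flat top is 16 mm above.
- eggs: teal four-egg holder with brown eggs, 112 x 112 mm, 70 mm high, origin at the centre of its underside. Stands among the pots; not to be moved.
- jar: small olive-coloured jar with a black lid, radius 25 mm, 66 mm high, origin at the centre of its underside. Stands among the pots; not to be moved.
Things that resemble listed ones, but are neither listed nor needed, are in the scene too. What is shaped like the lid_red but grey or turquoise is not meant.

How it is judged:
By the outcome, as a careful person would: the job done as asked, in the order asked, and still so for the second after the job is handed in, with the robot touching nothing.
It also fails if it takes over 109 s, if anything falls off the work surface, if the arm or the gripper's body presses on something with over 40 N, if the wrist force passes 120 N, or if a joint passes its speed limit or range.

## Working session

There is one attempt and no reset: what is moved stays moved. The work goes in short steps, Python scripts to look and compute and a tool call to move; the robot and the scene stay as the last step left them, time stands still between calls to the robot, and variables do not carry over. Pictures are saved under pics/ and viewed, and the job is handed in when it is done.

Besides the shell and the picture viewer there is one more tool, called after "Emit:" in YAML: its name, and indented under it one key for each argument. jog_arm: Moves the arm, as the interface text tells. Its arguments: {"type":"object","properties":{"deltas":{"type":"array"},"grip_force":{"type":"number"}},"required":["deltas"]}

```bash
ls; mkdir -p pics
cat > h.py <<'E'
import numpy as np, cv2
from rig import env, eyes, close_job
def save(n,f):
    im=eyes.get_image(n); cv2.imwrite('pics/'+f,cv2.cvtColor(im,cv2.COLOR_RGB2BGR)); return im
def ray(cam,u,v,z):
    p=eyes.camera_params(cam);K=np.array(p['intrinsics']);R=np.array(p['R']);t=np.array(p['t'])
    d=R.T@np.linalg.inv(K)@np.array([u,v,1.]);c=-R.T@t
    return c+d*(z-c[2])/d[2]
def proj(cam,X):
    p=eyes.camera_params(cam);x=np.array(p['intrinsics'])@(np.array(p['R'])@np.array(X)+np.array(p['t']));return x[:2]/x[2]
E
python3 - <<'E'
from h import *
save('top','top0.png');save('scene','scene0.png')
s=env.observe();print(s['time_s'],s['position'],s['tool_rot'],s['grip_width'],s['ft_force'])
for n in('top','scene'):
    p=eyes.camera_params(n);print(p, -np.array(p['R']).T@np.array(p['t']))
E
```

```text
pics
0.1 [0.20017726 0.51201038 0.2307854 ] [[-9.31313663e-01  3.64217453e-01 -7.12637036e-04]
 [ 3.64218043e-01  9.31313109e-01 -1.05335240e-03]
 [ 2.80038887e-04 -1.24055675e-03 -9.99999191e-01]] 0.08549042744219411 [ 0.45070362 -0.38209354 -0.10610794]
{'intrinsics': array([[481.1154014 ,   0.        , 312.06330409],
       [  0.        , 481.1154014 , 236.63405845],
       [  0.        ,   0.        ,   1.        ]]), 'R': array([[-0.00517765, -0.99992501,  0.01109797],
       [-0.99008171,  0.00356788, -0.14044743],
       [ 0.1403973 , -0.01171508, -0.99002594]]), 't': array([-0.05700692,  0.5008623 ,  1.01195244])} [ 0.35352404 -0.04693456  1.07283664]
{'intrinsics': array([[558.20854536,   0.        , 316.30180254],
       [  0.        , 558.20854536, 235.67809538],
       [  0.        ,   0.        ,   1.        ]]), 'R': array([[-0.75942608,  0.65051426,  0.01015994],
       [ 0.41589033,  0.49741107, -0.76132612],
       [-0.50030716, -0.57394549, -0.64828953]]), 't': array([ 0.42883399, -0.11836668,  1.52464421])} [1.13768569 0.65497694 0.89393831]
```

View pics/top0.png

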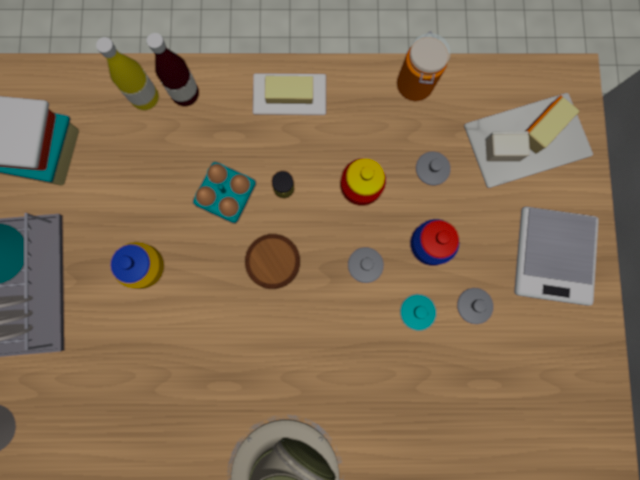

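View pics/scene0.png

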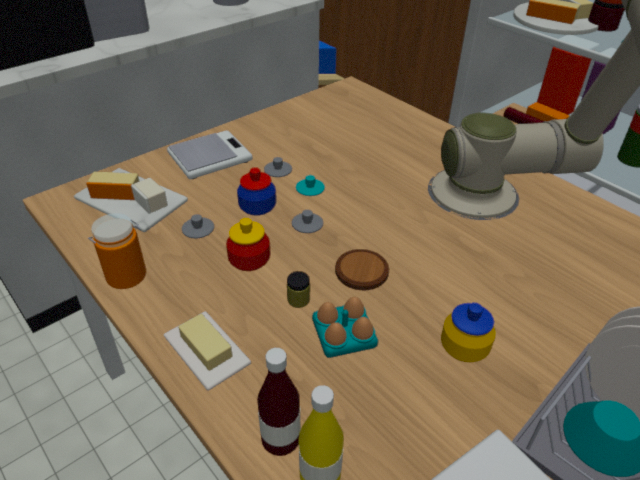

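The top view shows the yellow pot wearing the blue lid at (130,265), the red pot wearing the yellow lid at (364,180) and the blue pot wearing the red lid at (436,242). The empty stand is at (272,261). The grey and turquoise lids are lying loose and I'll leave them alone. The plan is blue to the stand, yellow to the yellow pot, red to the red pot, then blue to the blue pot.

```bash
cat >> h.py <<'E'
HUE={'red':[(0,5),(174,180)],'yellow':[(24,32)],'blue':[(112,128)]}
def mask(im,c):
    h=cv2.cvtColor(im,cv2.COLOR_RGB2HSV);m=np.zeros(h.shape[:2],np.uint8)
    for a,b in HUE[c]: m|=cv2.inRange(h,(a,150,60),(b,255,255))
    return m
def undis(cam,im,z):pass
E
python3 - <<'E'
from h import *
im=cv2.cvtColor(cv2.imread('pics/top0.png'),cv2.COLOR_BGR2RGB);sc=cv2.cvtColor(cv2.imread('pics/scene0.png'),cv2.COLOR_BGR2RGB)
h=cv2.cvtColor(im,cv2.COLOR_RGB2HSV)
for n,u,v in [('b',118,265),('yel',152,270),('yel',378,185),('red',350,195),('red',450,250),('blu',418,250),('stand',272,270),('wood',300,330)]: print(n,h[v,u])
b=im[130:300,90:190];r=im[130:300,320:490]
cv2.imwrite('pics/crop0.png',cv2.cvtColor(cv2.resize(np.hstack([b,r]),None,fx=2.9,fy=2.9,interpolation=2),cv2.COLOR_RGB2BGR))
E
```

```text
b [112 220 132]
yel [ 23 255 142]
yel [ 28 255 172]
red [  1 250 112]
red [  1 224 163]
blu [113 225  92]
stand [ 14 171 112]
wood [ 16 114 156]
```

View pics/crop0.png

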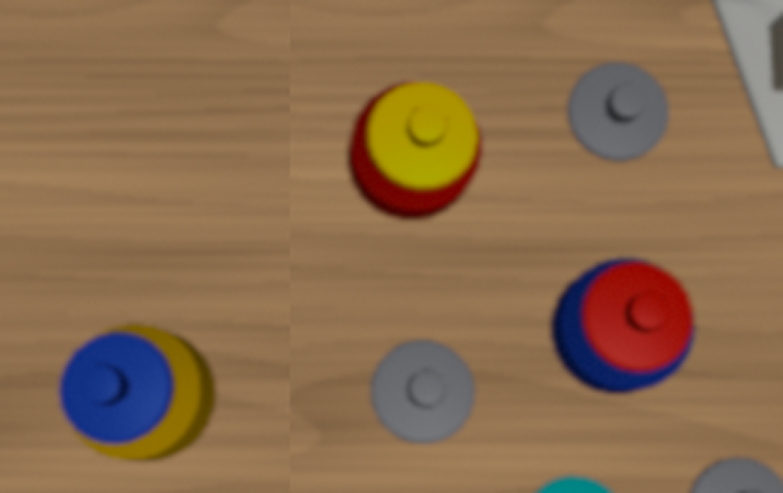

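```bash
cat > meas.py <<'E'
from h import *
HUE.update({'yellow':[(20,35)],'blue':[(105,128)],'red':[(0,6),(174,180)]})
def lids(im,sc,rois):
    out={}
    for c,(u,v,r,z) in rois.items():
        m=mask(im,c);w=np.zeros_like(m);cv2.circle(w,(u,v),r,255,-1);m&=w
        n,l,st,ce=cv2.connectedComponentsWithStats(m);i=1+st[1:,4].argmax()
        cn=max(cv2.findContours((l==i).astype(np.uint8),0,1)[0],key=cv2.contourArea)
        hull=cv2.convexHull(cn);e=cv2.fitEllipse(hull)
        P=ray('top',*e[0],z);out[c]=P
        print(c,'ell',np.round(e,1) if 0 else e,'->',np.round(P,4),'diam mm',[round(np.linalg.norm(ray('top',e[0][0]+d/2,e[0][1],z)-P)*2000,1) for d in e[1]])
        # project knob into scene for check
        print('   scene proj knob top',proj('scene',P*[1,1,0]+[0,0,z-.085+.114]))
    return out
E
python3 - <<'E'
from meas import *
im=cv2.cvtColor(cv2.imread('pics/top0.png'),cv2.COLOR_BGR2RGB);sc=cv2.cvtColor(cv2.imread('pics/scene0.png'),cv2.COLOR_BGR2RGB)
L=lids(im,sc,{'blue':(130,263,30,.085),'yellow':(365,177,30,.085),'red':(441,238,30,.085)})
# stand
h=cv2.cvtColor(im,cv2.COLOR_RGB2HSV);m=cv2.inRange(h,(0,140,0),(20,255,255));w=np.zeros_like(m);cv2.circle(w,(272,261),34,255,-1);m&=w
cn=max(cv2.findContours(m,0,1)[0],key=cv2.contourArea);e=cv2.fitEllipse(cv2.convexHull(cn));P=ray('top',*e[0],.012);print('stand',e,P,proj('scene',[P[0],P[1],.016]))
# scene blobs for lids
for c,(u,v) in {'blue':(473,318),'yellow':(247,230),'red':(256,182)}.items():
    m=mask(sc,c);w=np.zeros_like(m);cv2.circle(w,(u,v),26,255,-1);m&=w
    n,l,st,ce=cv2.connectedComponentsWithStats(m);i=1+st[1:,4].argmax();print(c,'scene bbox',st[i])
    X=L[c];print('  expect flange proj',[proj('scene',[X[0]+.04*np.cos(a),X[1]+.04*np.sin(a),.083]).round(0) for a in np.arange(4)*np.pi/2+.7])
cv2.imwrite('pics/sc.png',cv2.cvtColor(cv2.resize(sc[160:370,180:520],None,fx=2.3,fy=2.3),cv2.COLOR_RGB2BGR))
for n in L: print(n, np.hypot(*L[n][:2]))
E
```

```text
blue ell ((129.79238891601562, 263.357177734375), (35.55580520629883, 37.5122184753418), 52.98934555053711) -> [0.4397 0.3152 0.085 ] diam mm [np.float64(72.6), np.float64(76.6)]
   scene proj knob top [476.407591   307.16666801]
yellow ell ((365.2695007324219, 176.1064453125), (36.82416534423828, 38.16364669799805), 95.44319152832031) -> [ 0.6225 -0.1718  0.085 ] diam mm [np.float64(78.0), np.float64(80.8)]
   scene proj knob top [246.64744975 221.3679248 ]
red ell ((439.69171142578125, 238.56942749023438), (36.37080001831055, 37.03717803955078), 124.33090209960938) -> [ 0.4886 -0.3239  0.085 ] diam mm [np.float64(75.9), np.float64(77.3)]
   scene proj knob top [255.44296884 170.2869113 ]
stand ((272.1177062988281, 261.0504150390625), (54.17924880981445, 54.71970748901367), 53.53004455566406) [0.44980108 0.02904755 0.012     ] [362.93101669 266.80844817]
blue scene bbox [452 303  41  32 993]
  expect flange proj [array([474., 334.]), array([495., 321.]), array([472., 303.]), array([452., 315.])]
yellow scene bbox [229 217  36  27 709]
  expect flange proj [array([243., 244.]), array([265., 234.]), array([252., 221.]), array([230., 230.])]
red scene bbox [240 168  31  22 486]
  expect flange proj [array([252., 190.]), array([272., 182.]), array([260., 172.]), array([241., 179.])]
blue 0.5409478444447003
yellow 0.6457275019305461
red 0.5862263528941738
```

View pics/sc.png

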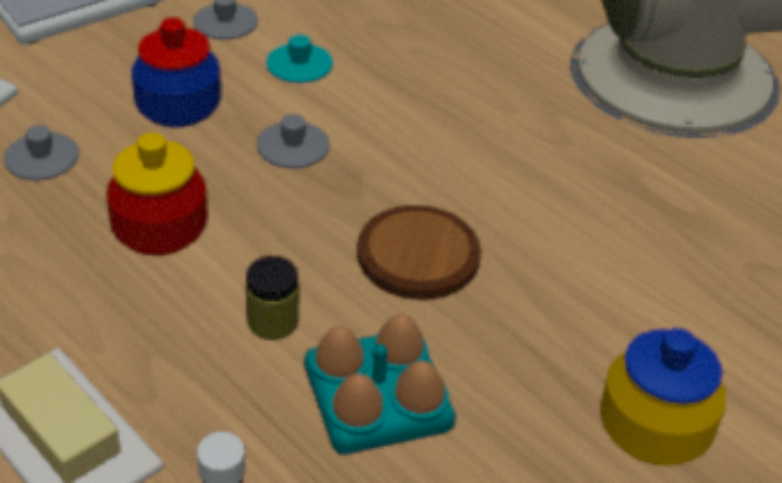

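```bash
cat >> h.py <<'E'
def delta(T,s=None):
    s=s or env.observe();R=np.array(s['tool_rot']);return np.round(R.T@(np.array(T)-s['position'])/.75,4)
def wcam():
    s=env.observe();p=eyes.camera_params('wrist');return s,p
def wray(s,p,u,v,z):
    K=np.array(p['intrinsics']);x=(u-K[0,2])/K[0,0];y=(v-K[1,2])/K[1,1];r=np.hypot(x,y)+1e-12
    d=np.array([np.sin(r)*x/r,np.sin(r)*y/r,np.cos(r)]);M=np.array(p['mount']);R=np.array(s['tool_rot'])
    D=R@M[:3,:3]@d;c=R@M[:3,3]+s['position'];return c+D*(z-c[2])/D[2]
def wproj(s,p,X):
    K=np.array(p['intrinsics']);M=np.array(p['mount']);R=np.array(s['tool_rot'])
    d=M[:3,:3].T@(R.T@(np.array(X)-s['position'])-M[:3,3]);r=np.arctan2(np.hypot(d[0],d[1]),d[2]);n=np.hypot(d[0],d[1])+1e-12
    return np.array([K[0,2]+K[0,0]*r*d[0]/n,K[1,2]+K[1,1]*r*d[1]/n])
E
python3 - <<'E'
from h import *
print(delta([.44,.315,.24]));print(eyes.camera_params('wrist'))
E
```

```text
[-0.3935 -0.1282 -0.0122]
{'intrinsics': array([[371.64829954,   0.        , 317.38250002],
       [  0.        , 371.64829954, 234.89661656],
       [  0.        ,   0.        ,   1.        ]]), 'mount': array([[ 4.80821987e-04, -9.50293347e-01, -3.11355621e-01,
         7.99637335e-02],
       [ 9.99999753e-01,  2.97311062e-04,  6.36857443e-04,
         1.33214700e-03],
       [-5.12631921e-04, -3.11355851e-01,  9.50293256e-01,
        -1.43095880e-01],
       [ 0.00000000e+00,  0.00000000e+00,  0.00000000e+00,
         1.00000000e+00]])}
```

Emit:
jog_arm:
  deltas: [-0.02,-0.007,-0.045,0,0,0,-1,-0.39,-0.128,-0.045,0,0,0,-1,-0.39,-0.128,-0.045,0,0,0,-1,-0.39,-0.128,-0.045,0,0,0,-1,-0.39,-0.128,-0.045,0,0,0,-1,-0.39,-0.128,-0.045,0,0,0,-1,-0.39,-0.128,-0.012,0,0,0,-1,-0.3935,-0.128,-0.012,0,0,0,-1,-0.3935,-0.128,-0.012,0,0,0,-1,-0.3935,-0.128,-0.012,0,0,0,-1,-0.3935,-0.128,-0.012,0,0,0,-1]
  grip_force: 40

```text
time_s: 1.02
position: [0.4399, 0.3154, 0.2401]
tool_rot: [[-0.931, 0.365, -0.001], [0.365, 0.931, -0.0], [0.001, -0.0, -1.0]]
ft_force: [0.4, 0.5, -1.1]
grip_width: 0.0855
```

Run:
```python
from h import *
s,p=wcam();print(s['time_s'],s['position'],np.round(s['tool_rot'],4),s['ft_force'],s['qvel'])
save('wrist','w1.png')
for X in ([.4397,.3152,.114],[.4397,.3152,.085]): print(wproj(s,p,X))
```

```text
1.0167 [0.43992158 0.31539643 0.2401426 ] [[-9.311e-01  3.648e-01 -9.000e-04]
 [ 3.648e-01  9.311e-01 -0.000e+00]
 [ 9.000e-04 -4.000e-04 -1.000e+00]] [ 0.3523988   0.49171326 -1.0915567 ] [ 1.85363494e+00 -9.40548290e-01 -1.67362993e-01 -2.54471161e-02
  8.27013128e-02 -8.77399261e-04]
[315.09647774 224.49227261]
[315.29704974 214.58526887]
```

View pics/w1.png

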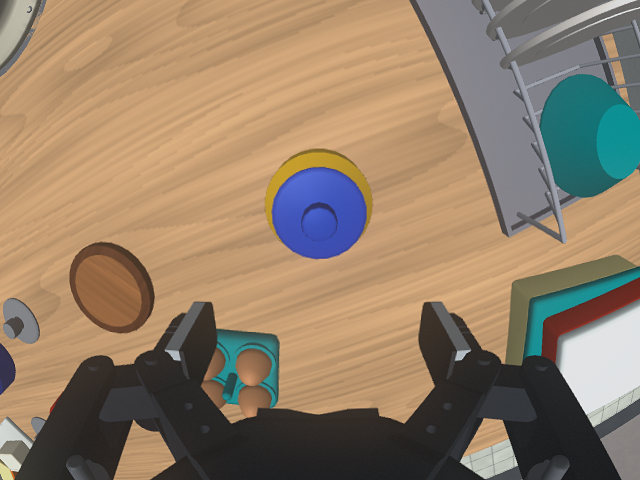

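```bash
cat >> meas.py <<'E'
from scipy.optimize import least_squares
def circ(P):
    f=lambda q:np.hypot(P[:,0]-q[0],P[:,1]-q[1])-q[2]
    r=least_squares(f,[*P.mean(0),.04],loss='soft_l1',f_scale=.0007);return r.x,np.sqrt(np.mean(f(r.x)**2))
def wcol(s,p,im,m,z,uv,r):
    w=np.zeros_like(m);cv2.circle(w,uv,r,255,-1);m=m&w
    n,l,st,ce=cv2.connectedComponentsWithStats(m);i=1+st[1:,4].argmax()
    cn=cv2.convexHull(max(cv2.findContours((l==i).astype(np.uint8),0,1)[0],key=cv2.contourArea))[:,0]
    return circ(np.array([wray(s,p,a,b,z)[:2] for a,b in cn])),st[i]
def rgb(f): return cv2.cvtColor(cv2.imread('pics/'+f),cv2.COLOR_BGR2RGB)
E
python3 - <<'E'
from meas import *
s,p=wcam();im=rgb('w1.png')
print(wcol(s,p,im,mask(im,'blue'),.086,(319,212),70))
g=cv2.cvtColor(im,cv2.COLOR_RGB2GRAY)
c=cv2.HoughCircles(cv2.medianBlur(g[170:270,260:380],3),cv2.HOUGH_GRADIENT,1,10,param1=60,param2=12,minRadius=14,maxRadius=22)
for q in c[0][:3]: print(q+[260,170,0], wray(s,p,q[0]+260,q[1]+170,.112))
E
```

```text
((array([0.43993093, 0.31884241, 0.03879312]), np.float64(0.0001785155321936597)), array([ 273,  168,   93,   90, 6417], dtype=int32))
[318.5        221.5         18.79999924] [0.43879494 0.31880579 0.112     ]
[297.5        198.5         21.39999962] [0.41636994 0.31066672 0.112     ]
```

Emit:
jog_arm:
  deltas: [0.001,0.003,0.05,0,0,0,-1,0.001,0.003,0.08,0,0,0,-1,0.001,0.003,0.08,0,0,0,-1,0.001,0.003,0.08,0,0,0,-1,0.001,0.003,0.08,0,0,0,-1]

```text
time_s: 1.48
position: [0.4404, 0.3187, 0.1822]
tool_rot: [[-0.932, 0.363, 0.003], [0.363, 0.932, 0.001], [-0.002, 0.002, -1.0]]
ft_force: [0.9, 0.2, 0.9]
grip_width: 0.0851
```

Run:
```python
from meas import *
s,p=wcam();print(s['position'],np.round(s['qvel'],2));im=save('wrist','w2.png');t=rgb('top0.png')
print(wproj(s,p,[.44,.318,.086]))
u,v=wproj(s,p,[.44,.318,.086]).astype(int)
print(wcol(s,p,im,mask(im,'blue'),.086,(int(u),int(v)+10),110))
m=mask(t,'blue');print(cv2.boundingRect((m[230:300,90:170])))
```

```text
[0.44043696 0.31866435 0.18220859] [-0.44 -0.37 -0.37  0.04 -0.28 -0.08]
[313.74126007 236.576049  ]
((array([0.43981498, 0.31828343, 0.03891764]), np.float64(0.0001312719473837284)), array([ 257,  180,  114,  108, 9363], dtype=int32))
(22, 15, 37, 37)
```

View pics/w2.png

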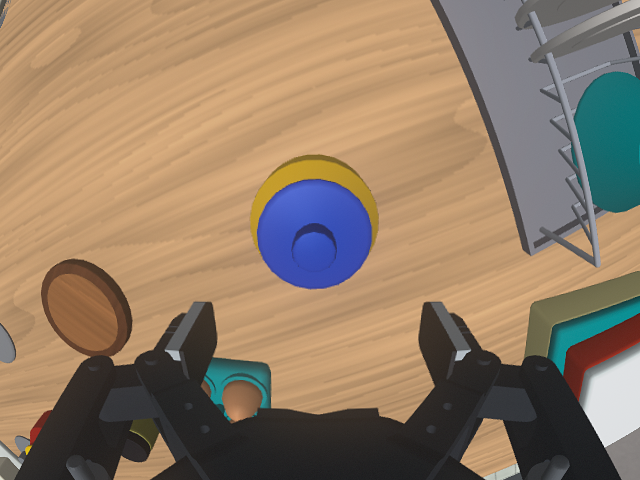

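Emit:
jog_arm:
  deltas: [0,0,0.04,0,0,0,-1,0,0,0.08,0,0,0,-1,0,0,0.1,0,0,0,-1,0,0,0.115,0,0,0,-1,0,0,0.123,0,0,0,-1,0,0,0.123,0,0,0,-1,0,0,0.123,0,0,0,-1,0,0,0.123,0,0,0,-1]

```text
time_s: 2.2
position: [0.4409, 0.318, 0.0894]
tool_rot: [[-0.931, 0.364, 0.002], [0.364, 0.931, 0.001], [-0.002, 0.002, -1.0]]
ft_force: [-1.4, -0.3, -0.0]
grip_width: 0.0853
```

Run:
```python
from meas import *
s=env.observe();print(s['position'],np.round(s['qvel'],2),s['ft_force']);im=save('wrist','w3.png')
```

```text
[0.44092979 0.31803464 0.0893722 ] [-0.06  0.02  0.22 -0.02 -0.18 -0.05] [-1.37895175 -0.25106839 -0.04367674]
```

View pics/w3.png

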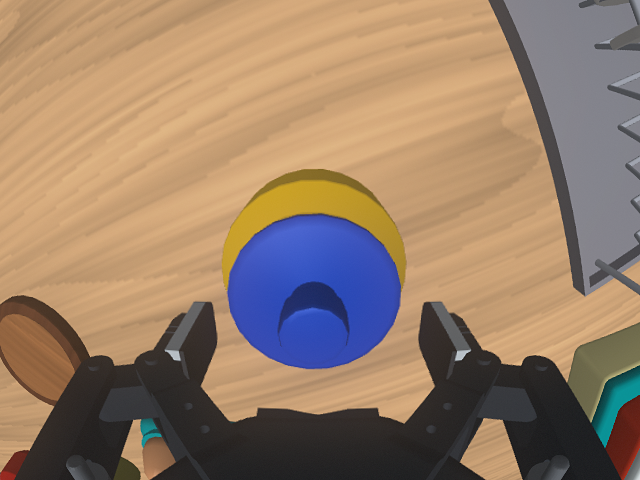

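Emit:
jog_arm:
  deltas: [0,0,0,0,0,0,1,0,0,0,0,0,0,1,0,0,0,0,0,0,1,0,0,0,0,0,0,1,0,0,0,0,0,0,1,0,0,0,0,0,0,1,0,0,0,0,0,0,1,0,0,0,0,0,0,1,0,0,0,0,0,0,1,0,0,0,0,0,0,1,0,0,0,0,0,0,1,0,0,0,0,0,0,1]
  grip_force: 35

```text
time_s: 3.25
position: [0.4404, 0.3178, 0.0883]
tool_rot: [[-0.931, 0.364, 0.0], [0.364, 0.931, 0.0], [-0.0, 0.0, -1.0]]
ft_force: [-1.0, 0.5, 4.8]
grip_width: 0.0272
```

Run:
```python
from meas import *
s=env.observe();print(s['time_s'],s['position'],s['ft_force'],s['grip_width']);im=save('wrist','w4.png')
```

```text
3.25 [0.44040153 0.31777728 0.08826564] [-0.97426868  0.54677725  4.80485528] 0.027227898771625465
```

View pics/w4.png

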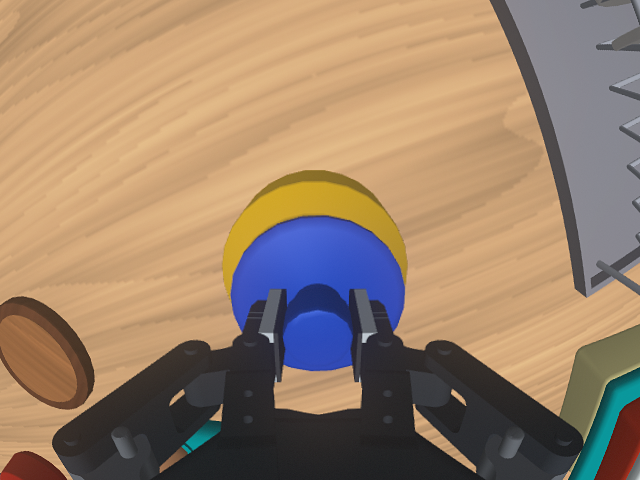

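Emit:
jog_arm:
  deltas: [0,0,-0.003,0,0,0,1,0,0,-0.008,0,0,0,1,0,0,-0.016,0,0,0,1,0,0,-0.028,0,0,0,1,0,0,-0.045,0,0,0,1,0,0,-0.065,0,0,0,1,0,0,-0.085,0,0,0,1,0,0,-0.1,0,0,0,1,0,0,-0.11,0,0,0,1,0,0,-0.115,0,0,0,1,0,0,-0.115,0,0,0,1]

```text
time_s: 4.22
position: [0.4405, 0.3177, 0.1751]
tool_rot: [[-0.931, 0.364, 0.001], [0.364, 0.931, 0.0], [-0.001, 0.001, -1.0]]
ft_force: [0.1, 0.3, -0.6]
grip_width: 0.027
```

Run:
```python
from meas import *
s,p=wcam();print(s['time_s'],s['position'],s['ft_force'],s['grip_width']);im=save('wrist','w5.png');save('scene','s5.png')
print('knob grasp relative: lid expected bottom z',s['position'][2]-.018)
```

```text
4.2167 [0.44049749 0.31773911 0.17512126] [ 0.12626052  0.29379158 -0.62552551] 0.027043312305472158
knob grasp relative: lid expected bottom z 0.15712125523690926
```

View pics/w5.png

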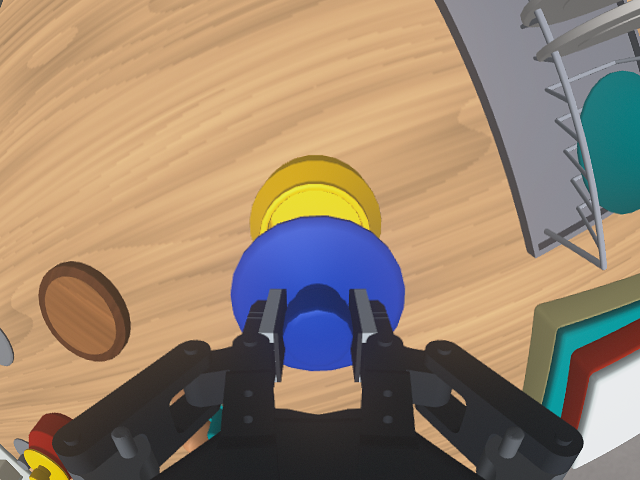

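View pics/s5.png

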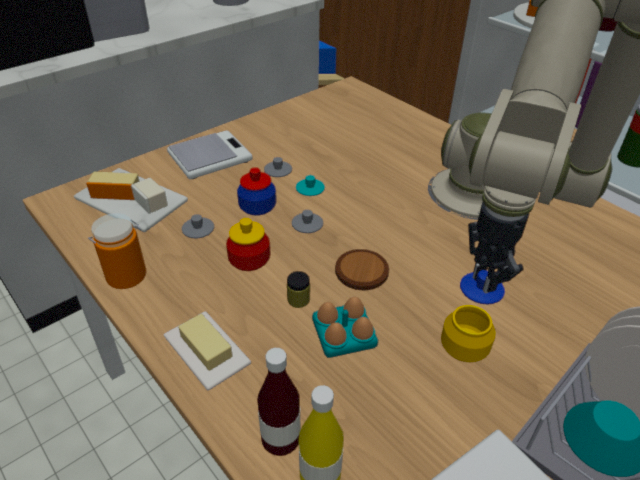

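Run:
```python
from meas import *
print(delta([.450,.030,.175]))
```

```text
[-0.152  -0.3522 -0.0014]
```

Emit:
jog_arm:
  deltas: [-0.005,-0.01,0,0,0,0,1,-0.015,-0.035,0,0,0,0,1,-0.03,-0.07,0,0,0,0,1,-0.048,-0.112,0,0,0,0,1,-0.068,-0.158,0,0,0,0,1,-0.087,-0.2,0,0,0,0,1,-0.106,-0.246,0,0,0,0,1,-0.123,-0.285,0,0,0,0,1,-0.137,-0.317,0,0,0,0,1,-0.146,-0.338,0,0,0,0,1,-0.152,-0.352,0,0,0,0,1,-0.152,-0.352,0,0,0,0,1]

```text
time_s: 5.32
position: [0.4501, 0.0281, 0.1739]
tool_rot: [[-0.93, 0.367, -0.001], [0.367, 0.93, -0.0], [0.001, -0.001, -1.0]]
ft_force: [0.3, 0.2, -1.6]
grip_width: 0.0264
```

Run:
```python
from meas import *
s,p=wcam();print(s['time_s'],s['position'],s['ft_force'],s['grip_width']);im=save('wrist','w6.png');t=save('top','t6.png')
print(delta([.450,.030,.045]), wproj(s,p,[.45,.03,.016]))
```

```text
5.3167 [0.45009316 0.02809075 0.17386418] [ 0.30133853  0.19624482 -1.56903432] 0.02644504408522172
[-2.00e-04 -1.00e-04  1.72e-01] [317.77816812 212.98203295]
```

View pics/w6.png

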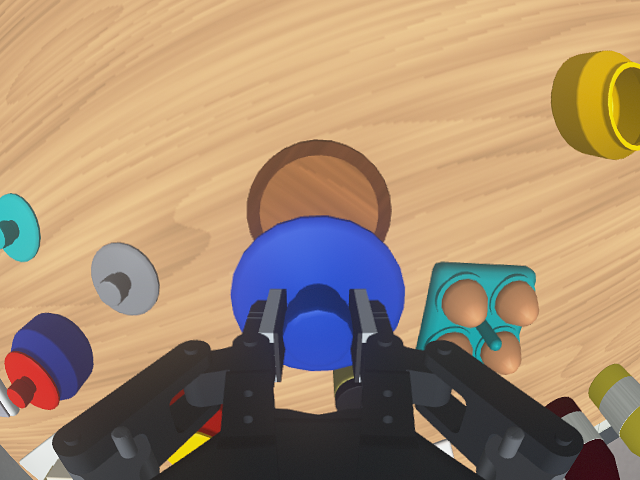

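View pics/t6.png

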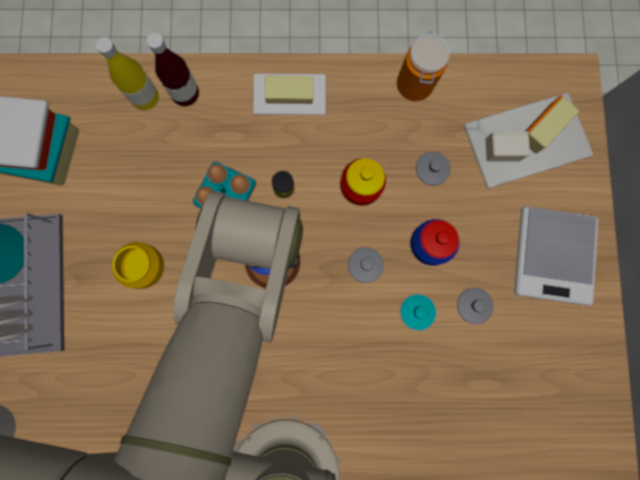

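Emit:
jog_arm:
  deltas: [0,0,0.012,0,0,0,1,0,0,0.035,0,0,0,1,0,0,0.065,0,0,0,1,0,0,0.1,0,0,0,1,0,0,0.13,0,0,0,1,0,0,0.15,0,0,0,1,0,0,0.164,0,0,0,1,0,0,0.17,0,0,0,1,0,0,0.174,0,0,0,1,0,0,0.177,0,0,0,1,0,0,0.177,0,0,0,1]

```text
time_s: 6.33
position: [0.4505, 0.0305, 0.0417]
tool_rot: [[-0.931, 0.364, 0.0], [0.364, 0.931, -0.0], [-0.0, 0.0, -1.0]]
ft_force: [0.1, 0.5, -1.6]
grip_width: 0.0267
```

Emit:
jog_arm:
  deltas: [0,0,0.002,0,0,0,1,0,0,0.004,0,0,0,1,0,0,0.0055,0,0,0,1,0,0,0.007,0,0,0,1,0,0,0.008,0,0,0,1,0,0,0.009,0,0,0,1,0,0,0.0098,0,0,0,1,0,0,0.0098,0,0,0,1,0,0,0.0098,0,0,0,1]

```text
time_s: 7.08
position: [0.4504, 0.0303, 0.0344]
tool_rot: [[-0.931, 0.364, 0.0], [0.364, 0.931, -0.0], [-0.0, -0.0, -1.0]]
ft_force: [-1.3, -0.5, 2.2]
grip_width: 0.0268
```

Emit:
jog_arm:
  deltas: [0,0,0,0,0,0,0.3,0,0,0,0,0,0,0.1,0,0,0,0,0,0,-0.3,0,0,0,0,0,0,-0.6,0,0,0,0,0,0,-1,0,0,0,0,0,0,-1,0,0,-0.01,0,0,0,-1,0,0,-0.03,0,0,0,-1,0,0,-0.07,0,0,0,-1,0,0,-0.12,0,0,0,-1,0,0,-0.165,0,0,0,-1,0,0,-0.187,0,0,0,-1]

```text
time_s: 8.08
position: [0.4512, 0.0302, 0.1789]
tool_rot: [[-0.931, 0.364, 0.006], [0.364, 0.931, -0.001], [-0.006, 0.001, -1.0]]
ft_force: [1.3, -0.4, 0.9]
grip_width: 0.0851
```

Run:
```python
from meas import *
s,p=wcam();print(s['time_s'],s['position'],s['ft_force'],s['grip_width']);im=save('wrist','w7.png')
u,v=wproj(s,p,[.45,.03,.032]).astype(int);print(u,v)
print(wcol(s,p,im,mask(im,'blue'),.032,(int(u),int(v)),80))
print('yellow lid',delta([.622,-.169,.185]))
t=rgb('t6.png');m=mask(t,'yellow')[235:300,100:175]
h=cv2.cvtColor(t,cv2.COLOR_RGB2HSV)
cv2.imwrite('pics/yp.png',cv2.cvtColor(cv2.resize(t[235:300,100:175],None,fx=8,fy=8),cv2.COLOR_RGB2BGR))
```

```text
8.0833 [0.45121304 0.03020894 0.17885959] [ 1.26226564 -0.44070201  0.88267058] 0.08511786162955348
314 214
((array([0.45050522, 0.03176215, 0.03896776]), np.float64(0.00014914792916978666)), array([ 269,  167,   96,   93, 6865], dtype=int32))
yellow lid [-0.3077 -0.1647 -0.0038]
```

View pics/w7.png

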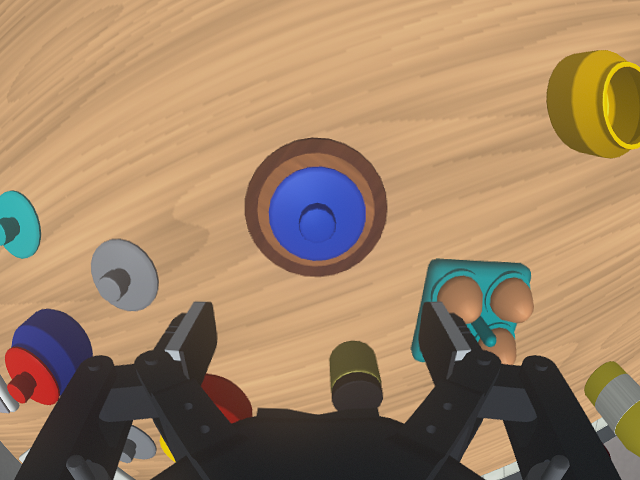

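View pics/yp.png

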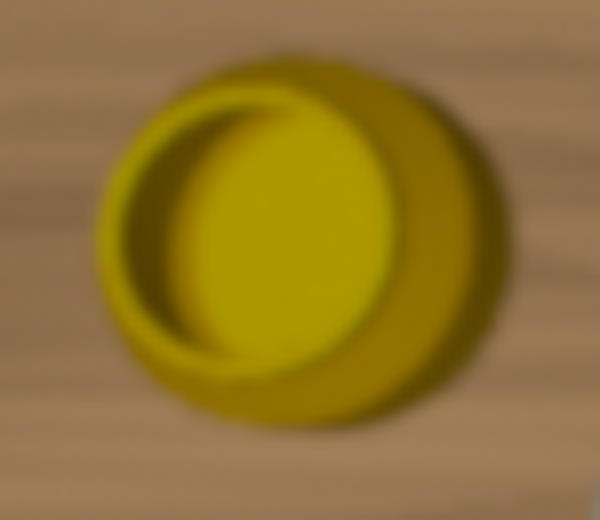

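Emit:
jog_arm:
  deltas: [-0.03,-0.016,-0.004,0,0,0,-1,-0.08,-0.043,-0.004,0,0,0,-1,-0.13,-0.07,-0.004,0,0,0,-1,-0.18,-0.096,-0.004,0,0,0,-1,-0.23,-0.123,-0.004,0,0,0,-1,-0.27,-0.145,-0.004,0,0,0,-1,-0.298,-0.16,-0.004,0,0,0,-1,-0.308,-0.165,-0.004,0,0,0,-1,-0.308,-0.165,-0.004,0,0,0,-1,-0.308,-0.165,-0.004,0,0,0,-1,-0.308,-0.165,-0.004,0,0,0,-1]

```text
time_s: 9.05
position: [0.6196, -0.1677, 0.1777]
tool_rot: [[-0.932, 0.363, -0.001], [0.363, 0.932, 0.0], [0.001, 0.0, -1.0]]
ft_force: [-0.8, 0.3, -0.4]
grip_width: 0.0858
```

Run:
```python
from meas import *
s,p=wcam();print(s['time_s'],s['position'],s['ft_force'],s['grip_width'],np.round(s['qvel'],1));im=save('wrist','w8.png')
u,v=wproj(s,p,[.622,-.17,.086]).astype(int);print(u,v)
q=wcol(s,p,im,mask(im,'yellow'),.086,(int(u),int(v)),90);print(q)
print(delta([*q[0][0][:2],.088]))
```

```text
9.05 [ 0.61963696 -0.16771421  0.17772883] [-0.75784833  0.28655377 -0.41490819] 0.08581012666885178 [ 0.2 -0.4 -0.1 -0.1 -0.  -0.1]
313 243
((array([ 0.62308162, -0.17089716,  0.03941316]), np.float64(0.0002054552743492422)), array([  255,   187,   116,   112, 10065], dtype=int32))
[-0.0057 -0.0024  0.1199]
```

View pics/w8.png

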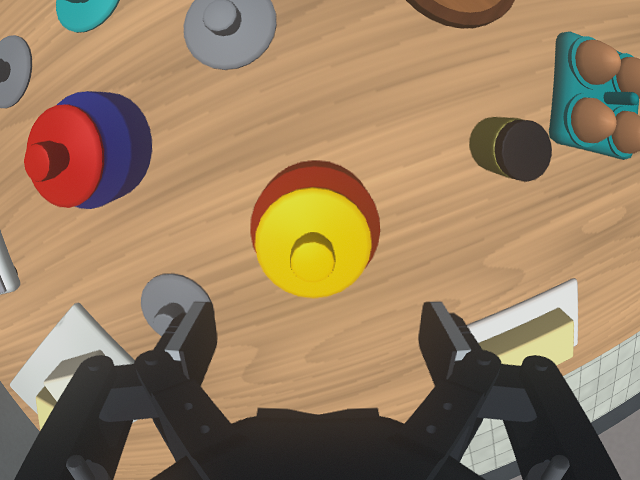

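Emit:
jog_arm:
  deltas: [-0.005,-0.0024,0.03,0,0,0,-1,-0.005,-0.0024,0.07,0,0,0,-1,-0.005,-0.0024,0.1,0,0,0,-1,-0.005,-0.0024,0.113,0,0,0,-1,-0.005,-0.0024,0.119,0,0,0,-1,-0.005,-0.0024,0.119,0,0,0,-1,-0.005,-0.0024,0.119,0,0,0,-1,-0.005,-0.0024,0.119,0,0,0,-1]

```text
time_s: 9.77
position: [0.6238, -0.1723, 0.0899]
tool_rot: [[-0.931, 0.364, 0.002], [0.364, 0.931, -0.001], [-0.003, -0.0, -1.0]]
ft_force: [0.2, 0.6, -0.4]
grip_width: 0.0852
```

Run:
```python
from meas import *
s,p=wcam();print(s['time_s'],s['position'],s['ft_force'],np.round(s['qvel'],1));im=save('wrist','w9.png')
```

```text
9.7667 [ 0.62383201 -0.1722863   0.08992375] [ 0.20292571  0.55650623 -0.4433174 ] [-0.2  0.1  0.1  0.1 -0.1 -0.1]
```

View pics/w9.png

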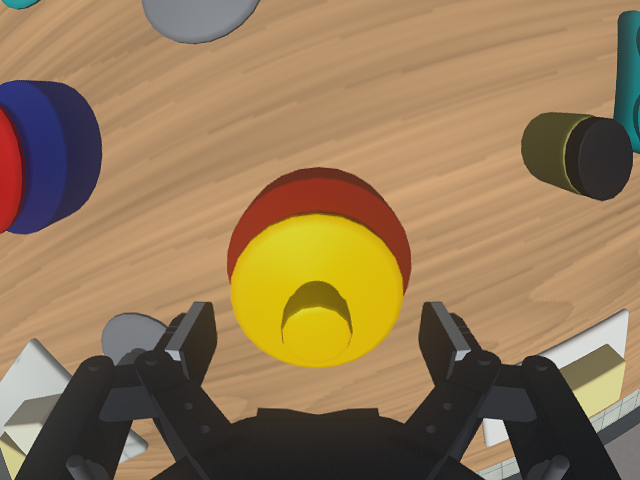

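Emit:
jog_arm:
  deltas: [0,0,0.001,0,0,0,1,0,0,0.001,0,0,0,1,0,0,0.001,0,0,0,1,0,0,0.001,0,0,0,1,0,0,0.001,0,0,0,1,0,0,0.001,0,0,0,1,0,0,0.001,0,0,0,1,0,0,0.001,0,0,0,1,0,0,0.001,0,0,0,1,0,0,0.001,0,0,0,1,0,0,0.001,0,0,0,1,0,0,0.001,0,0,0,1]

```text
time_s: 10.82
position: [0.6233, -0.1722, 0.0877]
tool_rot: [[-0.931, 0.364, 0.0], [0.364, 0.931, -0.0], [-0.0, -0.0, -1.0]]
ft_force: [-1.2, -0.0, 3.6]
grip_width: 0.0267
```

Emit:
jog_arm:
  deltas: [0,0,-0.003,0,0,0,1,0,0,-0.008,0,0,0,1,0,0,-0.016,0,0,0,1,0,0,-0.028,0,0,0,1,0,0,-0.045,0,0,0,1,0,0,-0.065,0,0,0,1,0,0,-0.085,0,0,0,1,0,0,-0.1,0,0,0,1,0,0,-0.11,0,0,0,1,0,0,-0.115,0,0,0,1,0,0,-0.115,0,0,0,1]

```text
time_s: 11.73
position: [0.6234, -0.1722, 0.1746]
tool_rot: [[-0.931, 0.364, 0.001], [0.364, 0.931, -0.001], [-0.001, -0.0, -1.0]]
ft_force: [-0.6, -0.3, -2.8]
grip_width: 0.027
```

Run:
```python
from meas import *
s,p=wcam();print(s['time_s'],s['position'],s['ft_force'],s['grip_width']);im=save('wrist','w10.png')
print(delta([.44,.318,.175]))
# yellow pot mouth from t6 : rim outer edge (bright yellow) 
t=rgb('t6.png')
e=None
hsv=cv2.cvtColor(t,cv2.COLOR_RGB2HSV);c=t[235:300,100:175]
for (u,v) in [(11,30),(14,30),(45,30),(55,30)]: print(u,v,c[v,u],hsv[235+v,100+u])
```

```text
11.7333 [ 0.62340931 -0.17220745  0.17458649] [-0.60324439 -0.29883914 -2.77254626] 0.02701909819573831
[ 0.4655  0.5196 -0.0017]
11 30 [144 116  59] [ 20 151 144]
14 30 [144 126   0] [ 26 255 144]
45 30 [171 151   0] [ 27 255 171]
55 30 [140 109   0] [ 23 255 140]
```

View pics/w10.png

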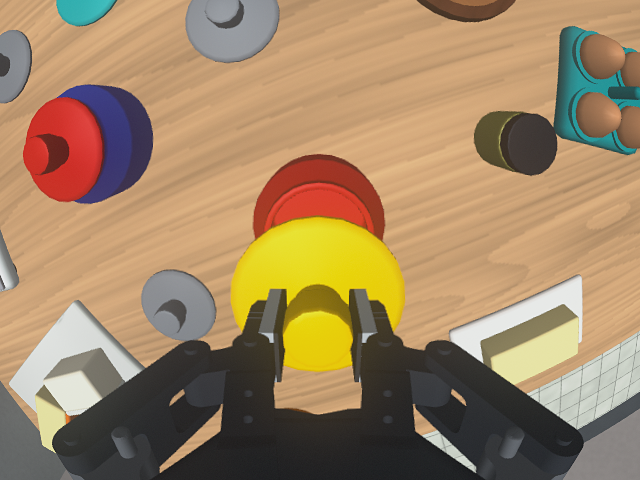

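Run:
```python
from meas import *
print(delta([.51,.291,.19]))
```

```text
[ 0.3654  0.5201 -0.0217]
```

Emit:
jog_arm:
  deltas: [0.008,0.011,-0.002,0,0,0,1,0.022,0.031,-0.006,0,0,0,1,0.044,0.062,-0.01,0,0,0,1,0.07,0.1,-0.015,0,0,0,1,0.097,0.138,-0.02,0,0,0,1,0.124,0.176,-0.021,0,0,0,1,0.151,0.214,-0.021,0,0,0,1,0.178,0.253,-0.021,0,0,0,1,0.205,0.291,-0.021,0,0,0,1,0.232,0.33,-0.021,0,0,0,1,0.255,0.363,-0.021,0,0,0,1,0.273,0.389,-0.021,0,0,0,1]

```text
time_s: 12.78
position: [0.5365, 0.1777, 0.1895]
tool_rot: [[-0.932, 0.362, -0.001], [0.362, 0.932, 0.001], [0.001, 0.0, -1.0]]
ft_force: [0.4, -0.5, -1.2]
grip_width: 0.027
```

Run:
```python
from meas import *
s=env.observe();print(s['position'],s['grip_width'],delta([.51,.291,.19]))
```

```text
[0.53648501 0.17767281 0.18950721] 0.026958879238550074 [ 0.0876  0.1281 -0.0005]
```

Emit:
jog_arm:
  deltas: [0.02,0.028,0,0,0,0,1,0.043,0.061,0,0,0,0,1,0.063,0.09,0,0,0,0,1,0.076,0.11,0,0,0,0,1,0.083,0.12,0,0,0,0,1,0.085,0.123,0,0,0,0,1,0.085,0.123,0,0,0,0,1,0.085,0.123,0,0,0,0,1]

```text
time_s: 13.45
position: [0.513, 0.2827, 0.1895]
tool_rot: [[-0.931, 0.365, -0.0], [0.365, 0.931, -0.0], [0.0, -0.0, -1.0]]
ft_force: [0.1, -0.8, -1.7]
grip_width: 0.0267
```

Run:
```python
from meas import *
s,p=wcam();np.savez('w11.npz',pos=s['position'],R=s['tool_rot']);im=save('wrist','w11.png');print(s['position'],np.round(s['qvel'],1))
print(wproj(s,p,[.44,.318,.08]),'rim ring expected',[wproj(s,p,[.44+.038*np.cos(a),.318+.038*np.sin(a),.08]).round() for a in np.arange(4)*np.pi/2])
u,v=wproj(s,p,[.44,.318,.08]).astype(int)
cv2.imwrite('pics/w11c.png',cv2.cvtColor(cv2.resize(im[v-80:v+80,u-100:u+100],None,fx=3.5,fy=3.5),cv2.COLOR_RGB2BGR));print(u,v)
```

```text
[0.51297528 0.28265724 0.18945246] [-0.8  0.  -0.1 -0.   0.  -0.1]
[324.68251841 115.95842338] rim ring expected [array([345., 168.]), array([377.,  97.]), array([304.,  64.]), array([272., 137.])]
324 115
```

View pics/w11c.png

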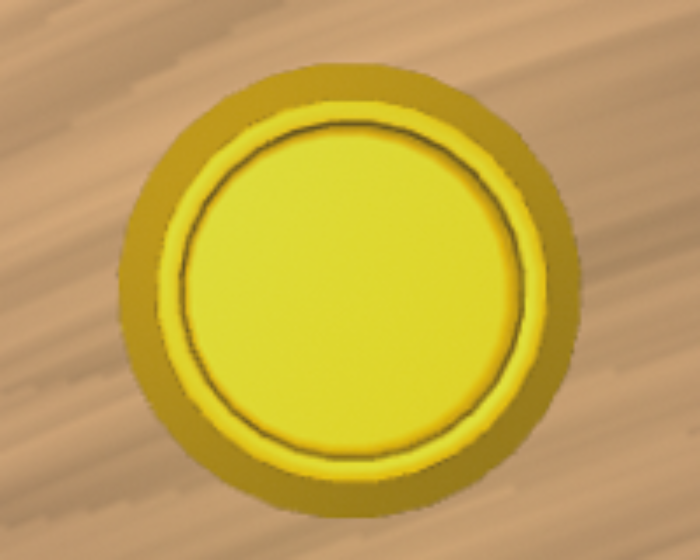

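```bash
cat >> meas.py <<'E'
def rim(s,p,im,uv,color,vmin,z=.08):
    h=cv2.cvtColor(im,cv2.COLOR_RGB2HSV);m=((h[...,2]>vmin)*255).astype(np.uint8)&mask(im,color)
    return wcol(s,p,im,m,z,uv,75)
E
python3 - <<'E'
from meas import *
p=eyes.camera_params('wrist');z=np.load('w11.npz');s=dict(position=z['pos'],tool_rot=z['R']);im=rgb('w11.png')
h=cv2.cvtColor(im,cv2.COLOR_RGB2HSV)
print(h[117,[265,270,275,280]],h[117,[376,380,385]])
for vm in (195,205,215,225): print(vm,rim(s,p,im,(324,118),'yellow',vm))
E
```

```text
[[ 23 216 185]
 [ 28 202 223]
 [ 23 214 163]
 [ 29 190 222]] [[ 29 198 222]
 [ 23 212 148]
 [ 23 212 159]]
195 ((array([0.44098162, 0.31697224, 0.03162555]), np.float64(0.00016362703928609972)), array([ 277,   72,   94,   92, 6842], dtype=int32))
205 ((array([0.44099124, 0.3167148 , 0.031359  ]), np.float64(0.0001834615364833912)), array([ 277,   73,   94,   91, 6750], dtype=int32))
215 ((array([0.44094268, 0.31652937, 0.0311183 ]), np.float64(8.079110049236418e-05)), array([ 277,   73,   93,   91, 6646], dtype=int32))
225 ((array([0.47248257, 0.30527243, 0.00443414]), np.float64(2.4058755987849732e-09)), array([318, 167,  14,   1,  14], dtype=int32))
```

```bash
sed -i "s/    return wcol(s,p,im,m,z,uv,75)/    m=cv2.morphologyEx(m,cv2.MORPH_CLOSE,np.ones((7,7),np.uint8))\n    return wcol(s,p,im,m,z,uv,68)/" meas.py
python3 - <<'E'
from meas import *
p=eyes.camera_params('wrist');z=np.load('w11.npz');s=dict(position=z['pos'],tool_rot=z['R']);im=rgb('w11.png')
for vm in (190,195,205): print(vm,rim(s,p,im,(324,118),'yellow',vm))
s=env.observe();print(s['position'],delta([.4403,.3170,.175]))
E
```

```text
190 ((array([0.43917076, 0.31661581, 0.03859772]), np.float64(0.002066540263222426)), array([  264,    57,   116,   116, 10092], dtype=int32))
195 ((array([0.44081196, 0.3172407 , 0.03744153]), np.float64(0.00013276493266254976)), array([ 269,   64,  111,  109, 9548], dtype=int32))
205 ((array([0.44079883, 0.3172586 , 0.03729627]), np.float64(0.00010535403871477437)), array([ 269,   64,  111,  108, 9487], dtype=int32))
[0.51314792 0.282431   0.18943451] [0.1073 0.0074 0.0192]
```

Run:
```python
from meas import *
print(delta([.4414,.3169,.175]))
```

```text
[0.1058 0.0079 0.0192]
```

Emit:
jog_arm:
  deltas: [0.008,0.0006,0.002,0,0,0,1,0.025,0.002,0.004,0,0,0,1,0.05,0.004,0.008,0,0,0,1,0.075,0.006,0.012,0,0,0,1,0.092,0.007,0.016,0,0,0,1,0.102,0.008,0.019,0,0,0,1,0.106,0.008,0.019,0,0,0,1,0.106,0.008,0.019,0,0,0,1,0.106,0.008,0.019,0,0,0,1,0.106,0.008,0.019,0,0,0,1]

```text
time_s: 14.33
position: [0.4419, 0.3176, 0.1753]
tool_rot: [[-0.931, 0.365, 0.001], [0.365, 0.931, 0.0], [-0.0, 0.0, -1.0]]
ft_force: [-0.4, -0.3, -2.0]
grip_width: 0.0272
```

Run:
```python
from meas import *
s=env.observe();print(s['position'],s['grip_width'],s['ft_force'],np.round(s['qvel'],1),delta([.4414,.3169,.105]))
```

```text
[0.44190336 0.31756135 0.17531896] 0.027206847048796032 [-0.36483245 -0.31408351 -1.97684207] [-0.2  0.1 -0.   0.  -0.1  0.1] [ 0.0003 -0.0011  0.0938]
```

Emit:
jog_arm:
  deltas: [0,-0.001,0.01,0,0,0,1,0,-0.001,0.03,0,0,0,1,0,-0.001,0.055,0,0,0,1,0,-0.001,0.073,0,0,0,1,0,-0.001,0.083,0,0,0,1,0,-0.001,0.088,0,0,0,1,0,-0.001,0.091,0,0,0,1,0,-0.001,0.094,0,0,0,1,0,-0.001,0.097,0,0,0,1,0,-0.001,0.1,0,0,0,1,0,-0.001,0.103,0,0,0,1,0,-0.001,0.105,0,0,0,1]

```text
time_s: 15.33
position: [0.4409, 0.3171, 0.0964]
tool_rot: [[-0.931, 0.364, 0.0], [0.364, 0.931, 0.0], [-0.0, 0.0, -1.0]]
ft_force: [0.1, -0.2, -2.1]
grip_width: 0.0267
```

Run:
```python
from meas import *
s=env.observe();print(s['position'],s['grip_width'],s['ft_force'],np.round(s['wrist_torque'],2),delta([.4414,.3169,.0877]))
```

```text
[0.44092128 0.31714968 0.09642319] 0.026696286304220388 [ 0.14240481 -0.2343672  -2.14839855] [ 0.01  0.   -0.01] [-0.0007 -0.0001  0.0116]
```

No contact force yet, though the plug's underside (about 78 mm) is already just inside the rim. Lowering slowly to the seat.

Emit:
jog_arm:
  deltas: [0,0,0.002,0,0,0,1,0,0,0.004,0,0,0,1,0,0,0.006,0,0,0,1,0,0,0.008,0,0,0,1,0,0,0.009,0,0,0,1,0,0,0.01,0,0,0,1,0,0,0.011,0,0,0,1,0,0,0.0115,0,0,0,1,0,0,0.0115,0,0,0,1,0,0,0.0115,0,0,0,1]

```text
time_s: 16.17
position: [0.4409, 0.3171, 0.0879]
tool_rot: [[-0.931, 0.364, 0.0], [0.364, 0.931, 0.0], [-0.0, 0.0, -1.0]]
ft_force: [-0.2, 0.1, -1.4]
grip_width: 0.0264
```

Emit:
jog_arm:
  deltas: [0,0,0.0005,0,0,0,1,0,0,0.001,0,0,0,1,0,0,0.001,0,0,0,1,0,0,0.001,0,0,0,1]

```text
time_s: 16.5
position: [0.441, 0.3172, 0.0876]
tool_rot: [[-0.931, 0.364, 0.001], [0.364, 0.931, 0.0], [-0.001, 0.0, -1.0]]
ft_force: [-1.7, -0.0, 6.1]
grip_width: 0.0268
```

Contact is at the expected seat height. Releasing and lifting.

Emit:
jog_arm:
  deltas: [0,0,0,0,0,0,0.3,0,0,0,0,0,0,0.1,0,0,0,0,0,0,-0.3,0,0,0,0,0,0,-0.6,0,0,0,0,0,0,-1,0,0,0,0,0,0,-1,0,0,-0.01,0,0,0,-1,0,0,-0.03,0,0,0,-1,0,0,-0.07,0,0,0,-1,0,0,-0.11,0,0,0,-1,0,0,-0.12,0,0,0,-1,0,0,-0.12,0,0,0,-1]

```text
time_s: 17.5
position: [0.4418, 0.3176, 0.1798]
tool_rot: [[-0.931, 0.364, 0.005], [0.364, 0.931, 0.002], [-0.004, 0.004, -1.0]]
ft_force: [0.2, 0.8, -1.1]
grip_width: 0.085
```

Run:
```python
from meas import *
s,p=wcam();print(s['time_s'],s['position']);im=save('wrist','w12.png');save('scene','s12.png')
print(wcol(s,p,im,mask(im,'yellow')&(255*(cv2.cvtColor(im,cv2.COLOR_RGB2HSV)[...,2]>200)).astype(np.uint8),.086,tuple(int(x) for x in wproj(s,p,[.441,.317,.086])),70))
a=cv2.imread('pics/s12.png')[250:400,400:560];cv2.imwrite('pics/s12c.png',cv2.resize(a,None,fx=3,fy=3))
print(delta([.489,-.321,.185]))
```

```text
17.5 [0.4417794  0.317558   0.17983744]
((array([0.44090705, 0.31854479, 0.0389367 ]), np.float64(0.0001470716682537336)), array([ 258,  179,  116,  110, 9422], dtype=int32))
[-0.37   -0.7687 -0.011 ]
```

View pics/w12.png

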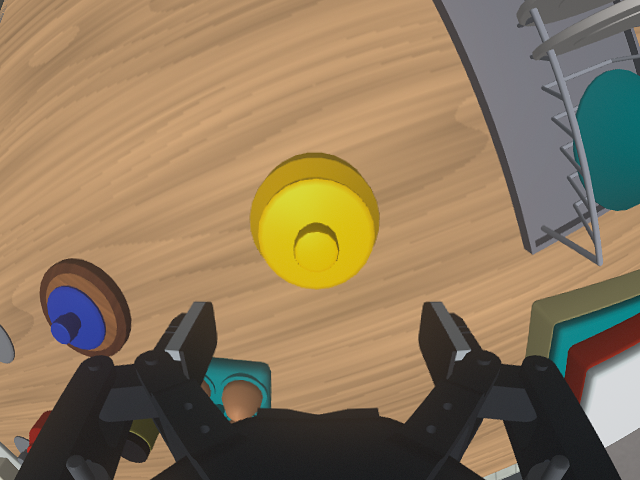

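View pics/s12c.png

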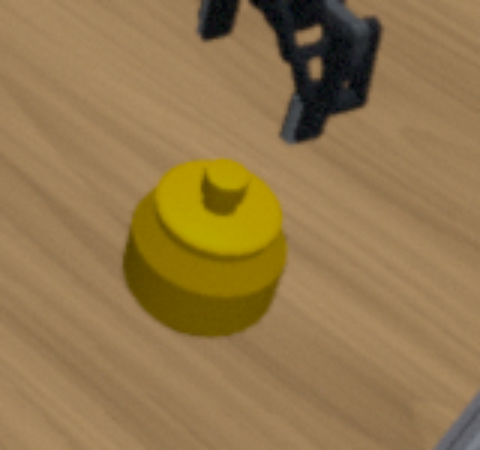

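Emit:
jog_arm:
  deltas: [-0.37,-0.769,-0.01,0,0,0,-1,-0.37,-0.769,-0.01,0,0,0,-1,-0.37,-0.769,-0.01,0,0,0,-1,-0.37,-0.769,-0.01,0,0,0,-1,-0.37,-0.769,-0.01,0,0,0,-1,-0.37,-0.769,-0.01,0,0,0,-1,-0.37,-0.769,-0.01,0,0,0,-1,-0.37,-0.769,-0.01,0,0,0,-1,-0.37,-0.769,-0.01,0,0,0,-1,-0.37,-0.769,-0.01,0,0,0,-1,-0.37,-0.769,-0.01,0,0,0,-1,-0.37,-0.769,-0.01,0,0,0,-1]

```text
time_s: 18.6
position: [0.4778, -0.1832, 0.1815]
tool_rot: [[-0.931, 0.365, -0.002], [0.365, 0.931, 0.002], [0.003, 0.001, -1.0]]
ft_force: [1.7, 0.2, -0.2]
grip_width: 0.0853
```

Run:
```python
from meas import *
s=env.observe();print(s['position'],delta([.489,-.321,.185]))
```

```text
[ 0.47784737 -0.18323873  0.18151088] [-0.0808 -0.1656 -0.005 ]
```

Emit:
jog_arm:
  deltas: [-0.03,-0.06,-0.003,0,0,0,-1,-0.055,-0.11,-0.003,0,0,0,-1,-0.07,-0.145,-0.003,0,0,0,-1,-0.077,-0.157,-0.003,0,0,0,-1,-0.077,-0.157,-0.003,0,0,0,-1,-0.077,-0.157,-0.003,0,0,0,-1,-0.077,-0.157,-0.003,0,0,0,-1,-0.077,-0.157,-0.003,0,0,0,-1,-0.077,-0.157,-0.003,0,0,0,-1]

```text
time_s: 19.35
position: [0.4897, -0.3108, 0.1854]
tool_rot: [[-0.932, 0.363, -0.0], [0.363, 0.932, 0.0], [0.0, 0.0, -1.0]]
ft_force: [-0.8, 0.4, 0.4]
grip_width: 0.0855
```

Run:
```python
from meas import *
s,p=wcam();print(s['time_s'],s['position'],np.round(s['qvel'],1));im=save('wrist','w13.png')
u,v=wproj(s,p,[.489,-.322,.086]).astype(int);print(u,v)
q=wcol(s,p,im,mask(im,'red'),.086,(int(u),int(v)),90);print(q)
print(delta([*q[0][0][:2],.088]))
```

```text
19.35 [ 0.48973671 -0.31076591  0.18538117] [-0.3  0.2 -0.5  0.   0.  -0. ]
299 240
((array([ 0.48857161, -0.32302893,  0.03930231]), np.float64(0.0001350395175855745)), array([ 243,  184,  113,  108, 9505], dtype=int32))
[-0.0043 -0.0156  0.1299]
```

View pics/w13.png

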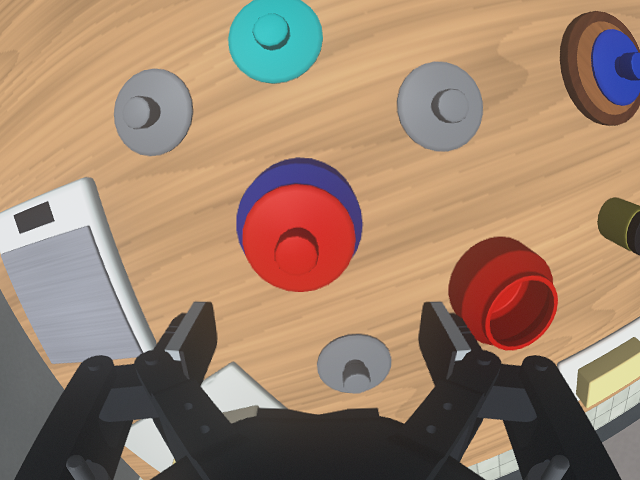

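Emit:
jog_arm:
  deltas: [-0.004,-0.0155,0.02,0,0,0,-1,-0.004,-0.0155,0.055,0,0,0,-1,-0.004,-0.0155,0.09,0,0,0,-1,-0.004,-0.0155,0.115,0,0,0,-1,-0.004,-0.0155,0.126,0,0,0,-1,-0.004,-0.0155,0.129,0,0,0,-1,-0.004,-0.0155,0.129,0,0,0,-1,-0.004,-0.0155,0.129,0,0,0,-1,-0.004,-0.0155,0.129,0,0,0,-1]

```text
time_s: 20.15
position: [0.4886, -0.3244, 0.0898]
tool_rot: [[-0.931, 0.364, 0.002], [0.364, 0.931, -0.002], [-0.002, -0.001, -1.0]]
ft_force: [-0.7, -0.8, -0.2]
grip_width: 0.0855
```

Run:
```python
from meas import *
s,p=wcam();print(s['time_s'],s['position'],s['ft_force'],np.round(s['qvel'],1));im=save('wrist','w14.png');print(delta([.4886,-.323,.0882]))
```

```text
20.15 [ 0.48864217 -0.32436421  0.08980074] [-0.68646196 -0.80456095 -0.21147623] [-0.2  0.2  0.3  0.  -0.2  0.1]
[0.0006 0.0017 0.002 ]
```

View pics/w14.png

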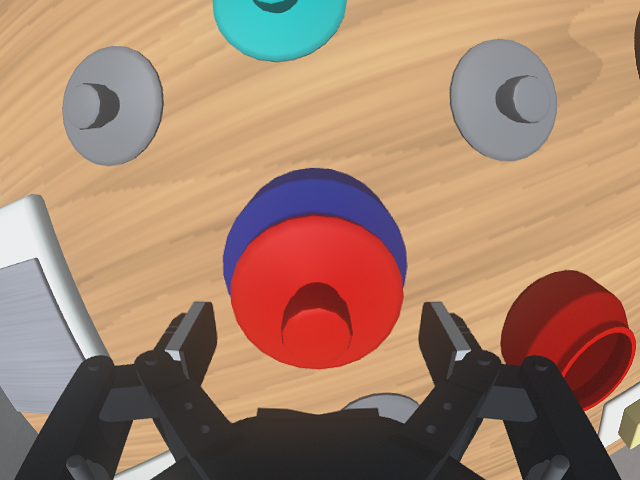

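Emit:
jog_arm:
  deltas: [0,0,0.001,0,0,0,1,0,0,0.001,0,0,0,1,0,0,0.001,0,0,0,1,0,0,0.001,0,0,0,1,0,0,0.001,0,0,0,1,0,0,0.001,0,0,0,1,0,0,0.001,0,0,0,1,0,0,0.001,0,0,0,1,0,0,0.001,0,0,0,1,0,0,0.001,0,0,0,1,0,0,0.001,0,0,0,1,0,0,0.001,0,0,0,1]

```text
time_s: 21.2
position: [0.4882, -0.3241, 0.0879]
tool_rot: [[-0.931, 0.364, 0.0], [0.364, 0.931, -0.0], [-0.0, -0.0, -1.0]]
ft_force: [-0.4, 0.3, 3.8]
grip_width: 0.0271
```

Emit:
jog_arm:
  deltas: [0,0,-0.003,0,0,0,1,0,0,-0.008,0,0,0,1,0,0,-0.016,0,0,0,1,0,0,-0.028,0,0,0,1,0,0,-0.045,0,0,0,1,0,0,-0.065,0,0,0,1,0,0,-0.085,0,0,0,1,0,0,-0.1,0,0,0,1,0,0,-0.11,0,0,0,1,0,0,-0.115,0,0,0,1,0,0,-0.115,0,0,0,1]

```text
time_s: 22.12
position: [0.4883, -0.3242, 0.1748]
tool_rot: [[-0.931, 0.364, 0.001], [0.364, 0.931, -0.001], [-0.001, -0.001, -1.0]]
ft_force: [-0.0, -0.4, -1.6]
grip_width: 0.0271
```

Run:
```python
from meas import *
s,p=wcam();print(s['time_s'],s['position'],s['ft_force'],s['grip_width']);im=save('wrist','w15.png')
# view pose: red pot (.623,-.171) seen from TCP = pot - .075*xtool
X=np.array([.623,-.171])-.075*np.array([-.931,.364]);print(X,delta([*X,.19]))
```

```text
22.1167 [ 0.48828098 -0.32417922  0.17477988] [-0.04736474 -0.37566571 -1.57588694] 0.027078686108583376
[ 0.692825 -0.1983  ] [-0.1932  0.2555 -0.0214]
```

View pics/w15.png

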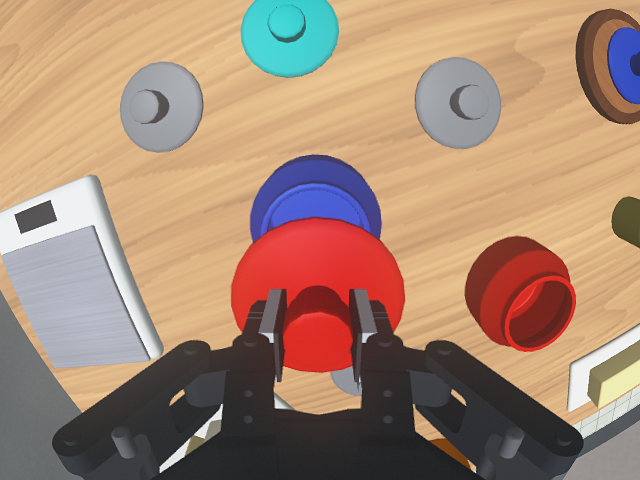

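Run:
```python
from meas import *
print(delta([.679,-.193,.188]))
for z in(0,.1):print(ray('top',412,95,z),ray('top',430,50,.13))
```

```text
[-0.1734  0.2553 -0.0187]
[ 0.84187822 -0.29686386  0.        ] [ 0.88234051 -0.30791894  0.13      ]
[ 0.79635832 -0.27356774  0.1       ] [ 0.88234051 -0.30791894  0.13      ]
```

Emit:
jog_arm:
  deltas: [-0.005,0.008,-0.002,0,0,0,1,-0.017,0.025,-0.005,0,0,0,1,-0.035,0.052,-0.01,0,0,0,1,-0.06,0.088,-0.014,0,0,0,1,-0.085,0.125,-0.018,0,0,0,1,-0.11,0.162,-0.018,0,0,0,1,-0.135,0.2,-0.018,0,0,0,1,-0.154,0.228,-0.018,0,0,0,1,-0.166,0.246,-0.018,0,0,0,1,-0.173,0.255,-0.018,0,0,0,1,-0.173,0.255,-0.018,0,0,0,1,-0.173,0.255,-0.018,0,0,0,1]

```text
time_s: 23.17
position: [0.6783, -0.1933, 0.1868]
tool_rot: [[-0.931, 0.364, -0.001], [0.364, 0.931, 0.0], [0.001, -0.0, -1.0]]
ft_force: [0.1, -0.4, -2.4]
grip_width: 0.0266
```

Run:
```python
from meas import *
s,p=wcam();im=save('wrist','w16.png');print(s['time_s'],s['position'],np.round(s['qvel'],1),s['grip_width'])
u,v=[int(x) for x in wproj(s,p,[.623,-.171,.08])];print(u,v)
cv2.imwrite('pics/w16c.png',cv2.cvtColor(cv2.resize(im[v-80:v+80,u-100:u+100],None,fx=3.5,fy=3.5),cv2.COLOR_RGB2BGR))
h=cv2.cvtColor(im,cv2.COLOR_RGB2HSV);print(h[v,u-70:u-40:2,2])
for vm in (170,185,200): print(vm,rim(s,p,im,(u,v),'red',vm))
print(delta([.6236,-.1713,.175]))
```

```text
23.1667 [ 0.67832431 -0.19328004  0.18680746] [-1.2 -1.   0.7 -0.2 -0.1 -0.1] 0.026575242569858316
316 147
[223 223 226 177 169 168 170 170 167 229 227 209 124 190 232]
170 ((array([ 0.61929235, -0.17094121,  0.04135711]), np.float64(0.0014605222746582902)), array([  252,    80,   123,   124, 10943], dtype=int32))
185 ((array([ 0.62399355, -0.17016271,  0.03741015]), np.float64(0.00010570672855173142)), array([ 262,   93,  112,  110, 9268], dtype=int32))
200 ((array([ 0.62394916, -0.17009983,  0.03717427]), np.float64(0.0001093711520313367)), array([ 263,   93,  111,  110, 8904], dtype=int32))
[0.0785 0.0014 0.0163]
```

View pics/w16c.png

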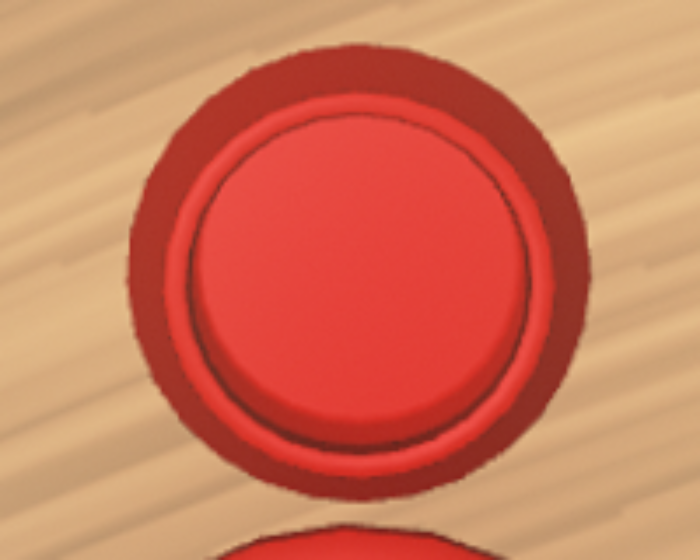

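Emit:
jog_arm:
  deltas: [0.006,0,0.002,0,0,0,1,0.02,0,0.004,0,0,0,1,0.04,0,0.008,0,0,0,1,0.058,0,0.012,0,0,0,1,0.07,0,0.016,0,0,0,1,0.076,0,0.016,0,0,0,1,0.078,0,0.016,0,0,0,1,0.078,0,0.016,0,0,0,1,0.078,0,0.016,0,0,0,1,0.078,0,0.016,0,0,0,1]

```text
time_s: 24.05
position: [0.6245, -0.1722, 0.1755]
tool_rot: [[-0.931, 0.364, 0.0], [0.364, 0.931, -0.0], [-0.001, -0.0, -1.0]]
ft_force: [0.4, 0.5, -1.2]
grip_width: 0.0267
```

Run:
```python
from meas import *
s=env.observe();print(s['position'],s['grip_width'],s['ft_force'],np.round(s['qvel'],1),delta([.6236,-.1712,.0965]))
```

```text
[ 0.62447733 -0.17221919  0.17553696] 0.02667809558821058 [ 0.39132818  0.45471956 -1.22932358] [ 0.1  0.2  0.1  0.  -0.  -0. ] [0.0016 0.0008 0.1054]
```

Emit:
jog_arm:
  deltas: [0.001,0.0008,0.01,0,0,0,1,0.001,0.0008,0.03,0,0,0,1,0.001,0.0008,0.055,0,0,0,1,0.001,0.0008,0.073,0,0,0,1,0.001,0.0008,0.083,0,0,0,1,0.001,0.0008,0.088,0,0,0,1,0.001,0.0008,0.091,0,0,0,1,0.001,0.0008,0.094,0,0,0,1,0.001,0.0008,0.097,0,0,0,1,0.001,0.0008,0.1,0,0,0,1,0.001,0.0008,0.103,0,0,0,1,0.001,0.0008,0.105,0,0,0,1]

```text
time_s: 25.05
position: [0.6237, -0.1711, 0.0967]
tool_rot: [[-0.931, 0.364, 0.0], [0.364, 0.931, -0.0], [-0.0, -0.0, -1.0]]
ft_force: [-0.6, 0.4, -1.5]
grip_width: 0.0266
```

Run:
```python
from meas import *
s=env.observe();print(s['position'],s['ft_force'],np.round(s['wrist_torque'],2),delta([.6236,-.1712,.0879]))
```

```text
[ 0.62371493 -0.17105021  0.0966938 ] [-0.61538458  0.35030523 -1.49633493] [0.02 0.01 0.  ] [ 0.0001 -0.0002  0.0117]
```

Emit:
jog_arm:
  deltas: [0,0,0.002,0,0,0,1,0,0,0.004,0,0,0,1,0,0,0.006,0,0,0,1,0,0,0.008,0,0,0,1,0,0,0.009,0,0,0,1,0,0,0.01,0,0,0,1,0,0,0.011,0,0,0,1,0,0,0.0115,0,0,0,1,0,0,0.0117,0,0,0,1,0,0,0.0117,0,0,0,1]

```text
time_s: 25.88
position: [0.6237, -0.171, 0.088]
tool_rot: [[-0.931, 0.364, 0.0], [0.364, 0.931, -0.0], [-0.0, -0.0, -1.0]]
ft_force: [-0.7, 0.0, -0.9]
grip_width: 0.0264
```

Emit:
jog_arm:
  deltas: [0,0,0.0004,0,0,0,1,0,0,0.0008,0,0,0,1,0,0,0.0008,0,0,0,1,0,0,0.0008,0,0,0,1]

```text
time_s: 26.22
position: [0.6238, -0.1711, 0.0879]
tool_rot: [[-0.931, 0.364, 0.001], [0.364, 0.931, -0.0], [-0.001, -0.0, -1.0]]
ft_force: [-2.5, 0.7, 4.7]
grip_width: 0.0265
```

Contact is at the seat height again. Releasing.

Emit:
jog_arm:
  deltas: [0,0,0,0,0,0,0.3,0,0,0,0,0,0,0.1,0,0,0,0,0,0,-0.3,0,0,0,0,0,0,-0.6,0,0,0,0,0,0,-1,0,0,0,0,0,0,-1,0,0,-0.01,0,0,0,-1,0,0,-0.03,0,0,0,-1,0,0,-0.07,0,0,0,-1,0,0,-0.11,0,0,0,-1,0,0,-0.12,0,0,0,-1,0,0,-0.12,0,0,0,-1]

```text
time_s: 27.22
position: [0.6246, -0.1714, 0.1806]
tool_rot: [[-0.931, 0.364, 0.005], [0.364, 0.931, -0.003], [-0.006, -0.0, -1.0]]
ft_force: [0.5, 0.6, -1.2]
grip_width: 0.0853
```

Run:
```python
from meas import *
s,p=wcam();print(s['time_s'],s['position']);im=save('wrist','w17.png');save('scene','s17.png')
a=cv2.imread('pics/s17.png')[170:300,180:340];cv2.imwrite('pics/s17c.png',np.hstack([cv2.resize(a,None,fx=2.4,fy=2.4),cv2.resize(cv2.imread('pics/w17.png'),(416,312))]))
print(delta([.4503,.0303,.14]))
```

```text
27.2167 [ 0.62460069 -0.17138913  0.18064282]
[0.3125 0.1658 0.0493]
```

View pics/s17c.png

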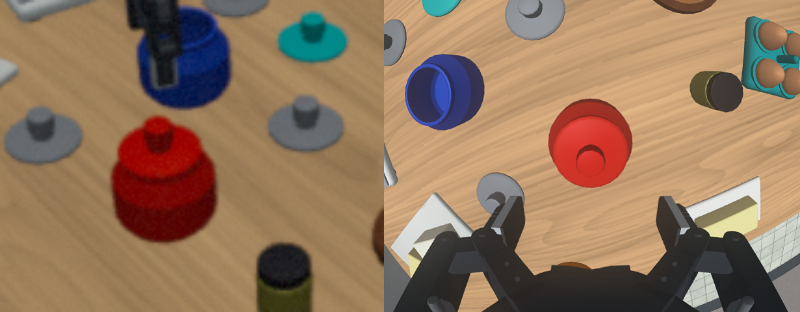

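Red is seated. Next is the blue lid on the stand.

Emit:
jog_arm:
  deltas: [0.03,0.016,0,0,0,0,-1,0.08,0.043,0,0,0,0,-1,0.13,0.07,0,0,0,0,-1,0.18,0.096,0.01,0,0,0,-1,0.23,0.123,0.02,0,0,0,-1,0.272,0.145,0.035,0,0,0,-1,0.3,0.16,0.049,0,0,0,-1,0.31,0.165,0.049,0,0,0,-1,0.311,0.165,0.049,0,0,0,-1,0.311,0.165,0.049,0,0,0,-1,0.311,0.165,0.049,0,0,0,-1]

```text
time_s: 28.23
position: [0.4528, 0.0282, 0.1407]
tool_rot: [[-0.931, 0.365, 0.001], [0.365, 0.931, -0.0], [-0.001, -0.0, -1.0]]
ft_force: [0.4, 0.0, 0.8]
grip_width: 0.0856
```

Run:
```python
from meas import *
s,p=wcam();im=save('wrist','w18.png');print(s['time_s'],s['position'],np.round(s['qvel'],1))
u,v=wproj(s,p,[.4505,.031,.032]).astype(int);print(u,v)
q=wcol(s,p,im,mask(im,'blue'),.032,(int(u),int(v)),90);print(q,delta([.4503,.0303,.035]))
```

```text
28.2333 [0.45280588 0.02815866 0.14073438] [-0.4  0.1 -0.   0.  -0.1  0.1]
317 227
((array([0.45041639, 0.03184593, 0.03895983]), np.float64(0.0001222615178059382)), array([ 265,  172,  109,  105, 8949], dtype=int32)) [0.0043 0.0015 0.141 ]
```

View pics/w18.png

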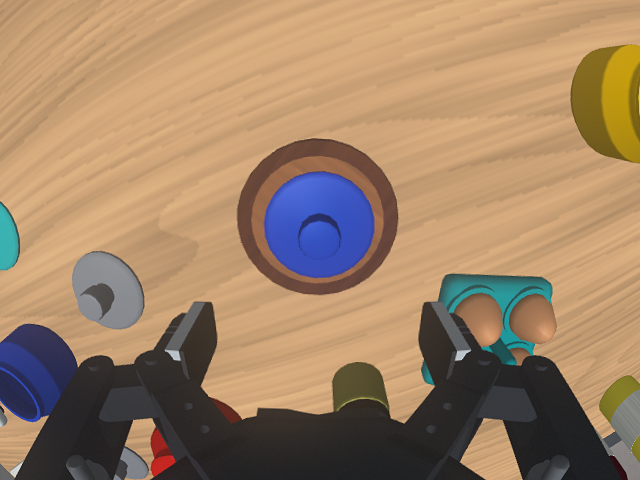

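Emit:
jog_arm:
  deltas: [0.004,0.002,0.02,0,0,0,-1,0.004,0.002,0.06,0,0,0,-1,0.004,0.002,0.095,0,0,0,-1,0.004,0.002,0.122,0,0,0,-1,0.004,0.002,0.135,0,0,0,-1,0.004,0.002,0.14,0,0,0,-1,0.004,0.002,0.14,0,0,0,-1,0.004,0.002,0.14,0,0,0,-1,0.004,0.002,0.14,0,0,0,-1,0.004,0.002,0.14,0,0,0,-1]

```text
time_s: 29.12
position: [0.4498, 0.0315, 0.0363]
tool_rot: [[-0.931, 0.364, 0.002], [0.364, 0.931, -0.0], [-0.002, 0.0, -1.0]]
ft_force: [-0.6, 0.1, 0.4]
grip_width: 0.0853
```

Run:
```python
from meas import *
s,p=wcam();print(s['time_s'],s['position'],s['ft_force'],delta([.4503,.0303,.0345]));save('wrist','w19.png')
```

```text
29.1167 [0.44981343 0.03146743 0.03632842] [-0.61255843  0.05606936  0.385598  ] [-0.0012 -0.0012  0.0024]
```

View pics/w19.png

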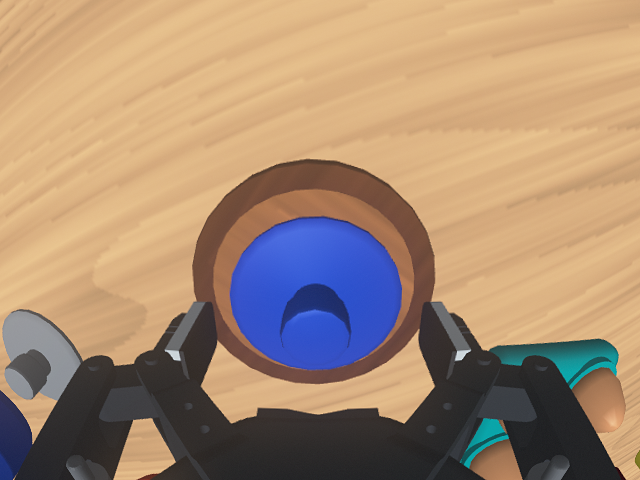

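Emit:
jog_arm:
  deltas: [-0.001,-0.001,0.0015,0,0,0,1,-0.001,-0.001,0.0015,0,0,0,1,-0.001,-0.001,0.0015,0,0,0,1,-0.001,-0.001,0.0015,0,0,0,1,-0.001,-0.001,0.0015,0,0,0,1,-0.001,-0.001,0.0015,0,0,0,1,-0.001,-0.001,0.0015,0,0,0,1,-0.001,-0.001,0.0015,0,0,0,1,-0.001,-0.001,0.0015,0,0,0,1,-0.001,-0.001,0.0015,0,0,0,1,-0.001,-0.001,0.0015,0,0,0,1,-0.001,-0.001,0.0015,0,0,0,1]

```text
time_s: 30.17
position: [0.4497, 0.0307, 0.0346]
tool_rot: [[-0.931, 0.364, 0.0], [0.364, 0.931, -0.0], [-0.0, -0.0, -1.0]]
ft_force: [-1.5, -1.3, 5.5]
grip_width: 0.0266
```

Emit:
jog_arm:
  deltas: [0,0,-0.003,0,0,0,1,0,0,-0.008,0,0,0,1,0,0,-0.018,0,0,0,1,0,0,-0.035,0,0,0,1,0,0,-0.06,0,0,0,1,0,0,-0.09,0,0,0,1,0,0,-0.12,0,0,0,1,0,0,-0.15,0,0,0,1,0,0,-0.175,0,0,0,1,0,0,-0.19,0,0,0,1,0,0,-0.2,0,0,0,1,0,0,-0.2,0,0,0,1]

```text
time_s: 31.17
position: [0.4501, 0.0306, 0.1859]
tool_rot: [[-0.931, 0.364, 0.003], [0.364, 0.931, -0.001], [-0.003, 0.0, -1.0]]
ft_force: [1.0, 0.1, -1.7]
grip_width: 0.0269
```

Run:
```python
from meas import *
s,p=wcam();print(s['time_s'],s['position'],s['ft_force'],s['grip_width'])
X=np.array([.4885,-.3235])-.065*np.array([-.931,.364]);print(X,delta([*X,.187]));save('wrist','w20.png')
```

```text
31.1667 [0.45010986 0.03064648 0.18594051] [ 1.02931506  0.06848973 -1.66759233] 0.02687188027713466
[ 0.549015 -0.34716 ] [-0.3063 -0.4211 -0.0008]
```

View pics/w20.png

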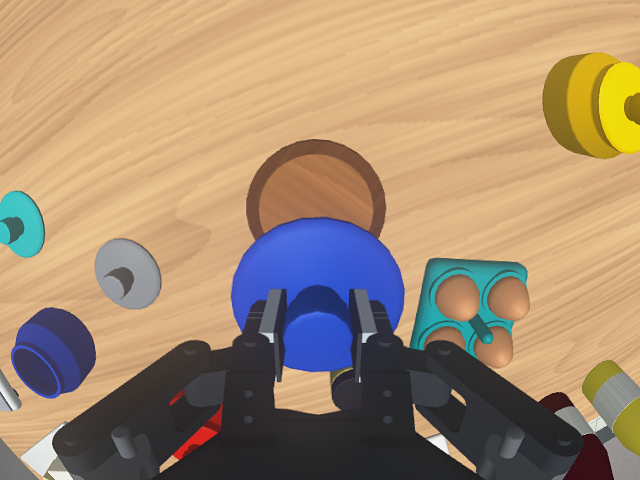

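Emit:
jog_arm:
  deltas: [-0.006,-0.008,0,0,0,0,1,-0.018,-0.025,0,0,0,0,1,-0.037,-0.05,0,0,0,0,1,-0.061,-0.084,0,0,0,0,1,-0.086,-0.118,0,0,0,0,1,-0.11,-0.152,0,0,0,0,1,-0.136,-0.187,0,0,0,0,1,-0.162,-0.223,0,0,0,0,1,-0.187,-0.257,0,0,0,0,1,-0.211,-0.29,0,0,0,0,1,-0.233,-0.32,0,0,0,0,1,-0.25,-0.344,0,0,0,0,1]

```text
time_s: 32.22
position: [0.5301, -0.2805, 0.1828]
tool_rot: [[-0.931, 0.365, -0.002], [0.365, 0.931, 0.001], [0.002, 0.0, -1.0]]
ft_force: [-1.2, 0.3, -1.7]
grip_width: 0.0268
```

Emit:
jog_arm:
  deltas: [-0.015,-0.021,0,0,0,0,1,-0.029,-0.04,0,0,0,0,1,-0.041,-0.056,0,0,0,0,1,-0.05,-0.068,0,0,0,0,1,-0.055,-0.075,0,0,0,0,1,-0.056,-0.077,0,0,0,0,1,-0.056,-0.077,0,0,0,0,1,-0.056,-0.077,0,0,0,0,1,-0.056,-0.077,0,0,0,0,1]

```text
time_s: 32.97
position: [0.5484, -0.3463, 0.1845]
tool_rot: [[-0.932, 0.364, -0.0], [0.364, 0.932, 0.0], [0.0, 0.0, -1.0]]
ft_force: [-1.2, -0.6, -1.7]
grip_width: 0.027
```

Run:
```python
from meas import *
s,p=wcam();im=save('wrist','w21.png');print(s['time_s'],s['position'],np.round(s['qvel'],1),s['grip_width'])
u,v=[int(x) for x in wproj(s,p,[.4885,-.3235,.08])];print(u,v)
cv2.imwrite('pics/w21c.png',cv2.cvtColor(cv2.resize(im[v-80:v+80,u-100:u+100],None,fx=3.5,fy=3.5),cv2.COLOR_RGB2BGR))
h=cv2.cvtColor(im,cv2.COLOR_RGB2HSV);print(h[v,u-70:u-40:2,2])
for vm in (145,155,165,175,185): print(vm,rim(s,p,im,(u,v),'blue',vm))
```

```text
32.9667 [ 0.54837241 -0.34631392  0.18447893] [ 0.1 -0.3 -0.1 -0.1  0.   0.1] 0.026988362454999748
314 141
[221 205 158 158 158 159 156 220 222 217 106 156 191 231 228]
145 ((array([ 0.4855422 , -0.32735367,  0.04087312]), np.float64(0.0011466909682046212)), array([  248,    77,   122,   121, 10612], dtype=int32))
155 ((array([ 0.48483705, -0.32652521,  0.04067338]), np.float64(0.001446965675205578)), array([  248,    77,   122,   120, 10462], dtype=int32))
165 ((array([ 0.48820867, -0.32456388,  0.03752511]), np.float64(0.00015001109513035764)), array([ 257,   86,  113,  111, 9856], dtype=int32))
175 ((array([ 0.48822649, -0.32454298,  0.03737073]), np.float64(0.00010700389958048868)), array([ 257,   86,  113,  111, 9628], dtype=int32))
185 ((array([ 0.48822697, -0.32452935,  0.03725766]), np.float64(9.982914412252726e-05)), array([ 257,   86,  112,  110, 9411], dtype=int32))
```

View pics/w21c.png

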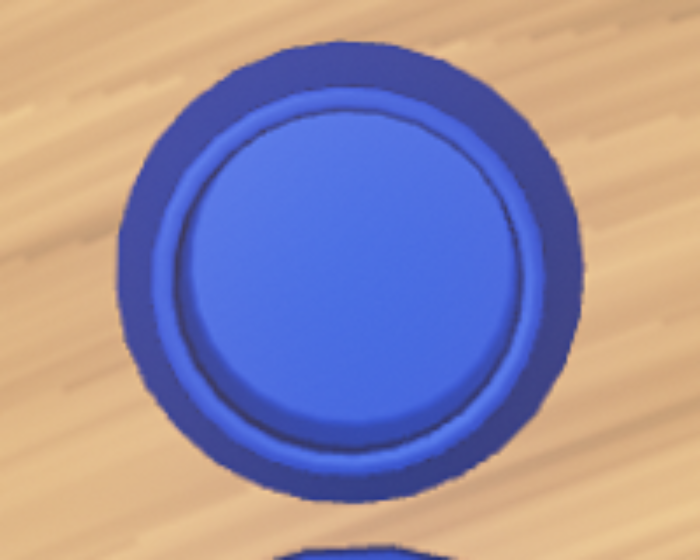

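Run:
```python
from meas import *
print(delta([.488,-.3252,.175]))
```

```text
[ 0.0853 -0.0031  0.0128]
```

Emit:
jog_arm:
  deltas: [0.006,0,0.002,0,0,0,1,0.02,-0.001,0.004,0,0,0,1,0.043,-0.002,0.008,0,0,0,1,0.063,-0.003,0.012,0,0,0,1,0.076,-0.003,0.013,0,0,0,1,0.083,-0.003,0.013,0,0,0,1,0.085,-0.003,0.013,0,0,0,1,0.085,-0.003,0.013,0,0,0,1,0.085,-0.003,0.013,0,0,0,1,0.085,-0.003,0.013,0,0,0,1]

```text
time_s: 33.85
position: [0.4887, -0.326, 0.1747]
tool_rot: [[-0.931, 0.364, 0.0], [0.364, 0.931, -0.0], [-0.0, -0.0, -1.0]]
ft_force: [-0.1, 0.2, -1.6]
grip_width: 0.0269
```

Run:
```python
from meas import *
s=env.observe();print(s['position'],s['grip_width'],s['ft_force'],np.round(s['qvel'],1),delta([.488,-.3252,.0965]))
```

```text
[ 0.48867576 -0.3260039   0.17471179] 0.02689342874489989 [-0.05951126  0.20517903 -1.64705323] [-0.1  0.2  0.2 -0.1  0.1  0. ] [0.0013 0.0007 0.1043]
```

Emit:
jog_arm:
  deltas: [0.001,0.0007,0.01,0,0,0,1,0.001,0.0007,0.03,0,0,0,1,0.001,0.0007,0.055,0,0,0,1,0.001,0.0007,0.073,0,0,0,1,0.001,0.0007,0.083,0,0,0,1,0.001,0.0007,0.088,0,0,0,1,0.001,0.0007,0.091,0,0,0,1,0.001,0.0007,0.094,0,0,0,1,0.001,0.0007,0.097,0,0,0,1,0.001,0.0007,0.1,0,0,0,1,0.001,0.0007,0.102,0,0,0,1,0.001,0.0007,0.104,0,0,0,1]

```text
time_s: 34.85
position: [0.4878, -0.3251, 0.0968]
tool_rot: [[-0.931, 0.364, 0.0], [0.364, 0.931, -0.0], [-0.0, -0.0, -1.0]]
ft_force: [-0.4, -0.3, -1.5]
grip_width: 0.027
```

Run:
```python
from meas import *
s=env.observe();print(s['position'],s['ft_force'],np.round(s['wrist_torque'],2),delta([.488,-.3252,.0882]))
```

```text
[ 0.48779823 -0.3251456   0.09679312] [-0.39127948 -0.31827936 -1.52973108] [0.04 0.06 0.01] [-0.0003  0.      0.0115]
```

Emit:
jog_arm:
  deltas: [0,0,0.002,0,0,0,1,0,0,0.004,0,0,0,1,0,0,0.006,0,0,0,1,0,0,0.0075,0,0,0,1,0,0,0.0085,0,0,0,1,0,0,0.0095,0,0,0,1,0,0,0.0102,0,0,0,1,0,0,0.0108,0,0,0,1,0,0,0.0108,0,0,0,1,0,0,0.0108,0,0,0,1]

```text
time_s: 35.68
position: [0.4878, -0.3251, 0.0887]
tool_rot: [[-0.931, 0.364, 0.0], [0.364, 0.931, -0.0], [-0.0, -0.0, -1.0]]
ft_force: [-0.5, 0.9, -1.8]
grip_width: 0.0271
```

Emit:
jog_arm:
  deltas: [0,0,0.0004,0,0,0,1,0,0,0.0008,0,0,0,1,0,0,0.0011,0,0,0,1,0,0,0.0011,0,0,0,1,0,0,0.0011,0,0,0,1]

```text
time_s: 36.1
position: [0.4878, -0.3251, 0.0885]
tool_rot: [[-0.931, 0.364, 0.001], [0.364, 0.931, -0.001], [-0.001, -0.0, -1.0]]
ft_force: [-1.4, 1.9, 4.7]
grip_width: 0.0272
```

Emit:
jog_arm:
  deltas: [0,0,0,0,0,0,0.3,0,0,0,0,0,0,0.1,0,0,0,0,0,0,-0.3,0,0,0,0,0,0,-0.6,0,0,0,0,0,0,-1,0,0,0,0,0,0,-1,0,0,-0.01,0,0,0,-1,0,0,-0.03,0,0,0,-1,0,0,-0.07,0,0,0,-1,0,0,-0.11,0,0,0,-1,0,0,-0.15,0,0,0,-1,0,0,-0.16,0,0,0,-1]

```text
time_s: 37.1
position: [0.4888, -0.326, 0.2134]
tool_rot: [[-0.931, 0.364, 0.006], [0.364, 0.931, -0.006], [-0.008, -0.003, -1.0]]
ft_force: [-0.2, 0.8, 0.3]
grip_width: 0.0859
```

Run:
```python
from meas import *
s,p=wcam();print(s['time_s'],s['position']);im=save('wrist','w22.png')
print(wcol(s,p,im,mask(im,'blue')&(255*(cv2.cvtColor(im,cv2.COLOR_RGB2HSV)[...,2]>165)).astype(np.uint8),.086,tuple(int(x) for x in wproj(s,p,[.488,-.325,.086])),70))
print(delta([.36,-.05,.28]))
```

```text
37.1 [ 0.48879581 -0.32601065  0.21336793]
((array([ 0.4882027 , -0.32416936,  0.03852093]), np.float64(0.00016836270108557496)), array([ 268,  171,  101,   98, 7386], dtype=int32))
[ 0.2931  0.2799 -0.0929]
```

View pics/w22.png

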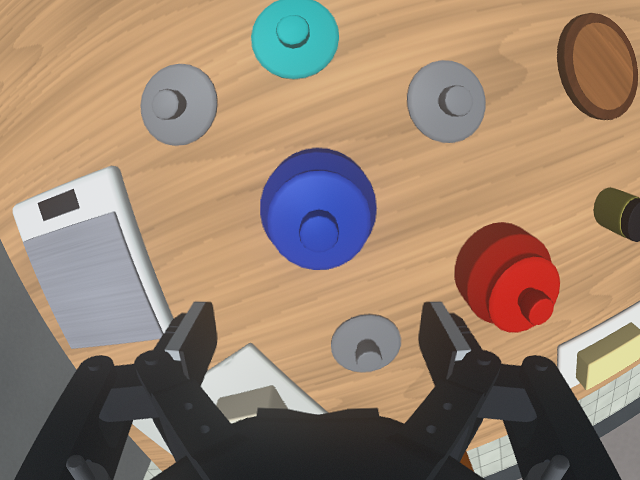

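Emit:
jog_arm:
  deltas: [0.01,0.01,-0.05,0,0,0,-1,0.293,0.28,-0.093,0,0,0,-1,0.293,0.28,-0.093,0,0,0,-1,0.293,0.28,-0.093,0,0,0,-1,0.293,0.28,-0.093,0,0,0,-1,0.293,0.28,-0.093,0,0,0,-1,0.293,0.28,-0.093,0,0,0,-1,0.293,0.28,-0.093,0,0,0,-1,0.293,0.28,-0.093,0,0,0,-1,0.293,0.28,-0.093,0,0,0,-1,0.293,0.28,-0.093,0,0,0,-1,0.293,0.28,-0.093,0,0,0,-1]

```text
time_s: 38.15
position: [0.36, -0.0503, 0.277]
tool_rot: [[-0.931, 0.365, -0.001], [0.365, 0.931, 0.0], [0.001, -0.0, -1.0]]
ft_force: [-0.4, -0.6, 0.5]
grip_width: 0.085
```

Run:
```python
from meas import *
save('top','t23.png');save('scene','s23.png')
a=cv2.imread('pics/s23.png');b=cv2.imread('pics/t23.png')
A=cv2.resize(a[150:370,170:520],(560,352));cv2.imwrite('pics/f.png',A)
B=cv2.imread('pics/top0.png');
L=lids(rgb('t23.png'),None,{})
d=cv2.absdiff(b,B).max(2);n,l,st,ce=cv2.connectedComponentsWithStats((d>40).astype(np.uint8));print(st[1:][st[1:,4]>30])
```

```text
[[  346   158    39    38  1176]
 [  420   220    40    39  1235]
 [   79   242   297   238 15628]
 [  110   244    41    40  1285]
 [  297   407     8    13    34]
 [  249   438    87    42  1235]
 [  284   458    37    22   341]]
```

View pics/f.png

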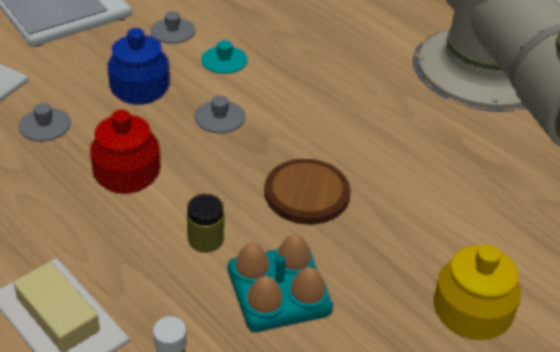

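View pics/t23.png

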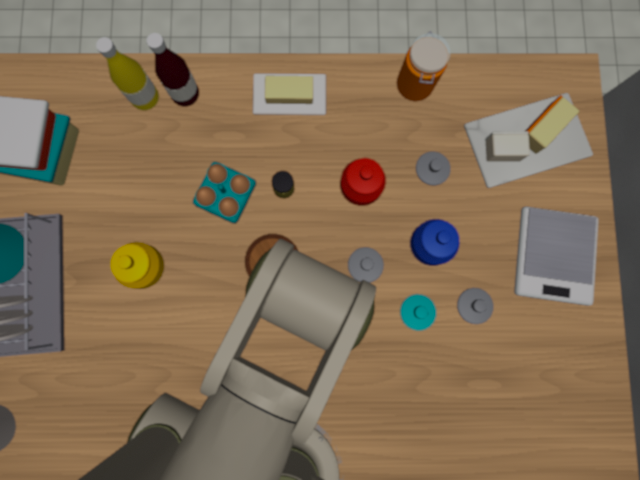

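All three lids sit level on the pots of their own colour, and the image differences elsewhere come only from the arm. Handing in.

```bash
python3 -c "
from rig import close_job
print(close_job())"
```

```text
the job is handed in; nothing more can be done
None
```

All three lids are back on the pots of their own colour, and the job was handed in at about 38 s of the 109 s allowed. I parked the blue lid on the stand, moved yellow to the yellow pot and red to the red pot, then moved blue from the stand to the blue pot.

- **Seating:** each lid met its pot at the expected seated height, with wrist-force readings of about 5–6 N at contact. The last scene and top pictures show all three lids level.
- **Nothing else moved:** comparing the first and last top pictures, only the lid areas and the arm differ. The pots, eggs, jar and loose lids show no shift. The arm partly hides the stand in that last top picture, but the scene picture shows it whole and empty.
- **Disagreements:** for the blue lid, the first top-camera position differed from the wrist camera by about 3 mm. The wrist camera itself read about 1 mm off along the jaw direction. I used the wrist measurements and allowed for that 1 mm, both well inside the 4 mm play.

No check failed.

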